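# Load the nutrunner's socket selector from the pin rack

### The arm

A 7-joint arm with a two-finger parallel gripper is mounted at the origin on a cart in front of the work surface, level with it; the furniture and walls round the work are solid. World frame = base frame: x ahead of the robot, y to its left, z up, the work surface at z = 0. Lengths are in mm, angles in rad, forces in N, time in s.
With the tool pointing down it reaches from about 350 to 900 mm from the base axis. Payload 8.1 kg.
Tool frame: the origin (TCP) lies at the very end of the fingers, on their centre line; the grasp point (between the pads) lies 19 mm behind it; y points along the fingers, x is the direction in which the jaws open and shut, and the axes are right-handed (so a half turn about y gives the same grasp; the last joint's range is limited). The gripper opens to 85 mm and grips with 20 to 120 N. Pads are 22 mm wide; open, the fingers measure 114 mm over their backs; the gripper's body (76 mm by 85 mm) begins 54 mm behind the grasp point. The pads swing forward as they close: fully open they stand 13 mm farther back than shut.
Start: joints at [1.018, 0.434, 0.025, 1.573, -0.012, 1.134, -0.075], TCP at [271.72, -562.858, 231.323] pointing down, gripper open.
Joint ranges: [-2.62, 2.62], [-0.44, 2.09], [-1.27, 1.32], [0.08, 2.57], [-1.32, 4.46], [0.12, 2], [-2.74, 2.74]. Speed limits (rad/s): [2.22, 2.22, 3.01, 3.01, 3.14, 3.14, 3.14].

### API

Orientations are given as a rotation vector (axis times angle).
In Python, from workcell import sense, camera, camera_params, close_job, recognise, masks_of gives the robot as it stands.
- The arm moves only by the tool send_rows, never from a script. Its argument "rows" is a list of rows, each a list of 7 numbers: the shift along the tool's x, y, z in mm, then the turn, a rotation vector about the tool's x, y, z in rad, then the finger opening in mm, from 0 to 85.4. In form: [[dx, dy, dz, ax, ay, az, fingers], ...]. A call has 1 to 10 rows; each row is the pose to reach, as a shift and turn from the pose commanded when the call began, along the tool's axes at that moment; what a row does not reach only later rows make up. A row lasts 1/12 s, in which the tool goes at most 41.7 mm and 7.16 degrees, less where a joint would pass 70% of its speed; a pose out of reach is approached as far as the arm can. A call with a gripper value outside its range is refused whole. The fingers move at their own pace and stop on an object; "newtons" is the grip in N (left out, the last holds). Time passes only in rows, so rows that repeat a pose let the fingers close. It gives the time, the measured TCP pose, the force and the opening at its end, in the units of the state.
- sense(): the state, without advancing time (a new reading comes with each control period).
- camera(name): name is "scene" or "top"; returns the picture (480x640x3 uint8, red, green, blue); there is no depth.
- camera_params(name): a dict with "fx", "fy", "cx", "cy" (pixels), "k1" (the pictures are not rectified: a ray, as slopes to the right and down, at radius r is drawn at 1 + k1 r^2 times it, then the intrinsics apply), "R" (3x3) and "t" (3): a world point X has camera coordinates R X + t. Camera axes: x right, y down, z forward; pixel columns grow to the right and rows downward; lengths in mm; the calibration is good to about 2 mm. A picture is of the moment at which its call begins. camera_params takes no time and is no camera call.
- close_job(): hands the job in, once; it reports no verdict.
Trained networks look in the newest picture that a camera, given by its name, has taken for a name from the list of things; names that differ only in an ending like _2 or _b are one class to them, and where a whole thing is asked for, a point or a joint stands for the part that bears it (a point fixed in the world has none). Each returns a list of dicts, best first, with "conf" (0 to 1); they miss things now and then, are a little off and sometimes report something else, mostly with a low value. They report only what shows in the picture. A call takes as long as a camera call. They do not tell look-alikes from the thing itself.
- recognise(camera, query): "xyz" ([x, y, z] in mm, in world coordinates, good to about 4 mm: the middle of the surface that is visible of it).
- masks_of(camera, query): "region" (480x640 bool, what is visible of it).
The state is a dict: "clock": time; "joint_pos": joint angles; "qd": joint speeds; "tau": joint torques, N m; "ee_pos": TCP position; "ee_rot": TCP orientation; "contact_force": force on the tool from outside, world axes, zero at the start; "torque": the same for the moment, N m; "finger_gap": opening from 0.0 (shut) to 1.0 (fully open).
Only numpy, scipy, OpenCV 4.12 (cv2) and the standard library are available. Lean on these libraries where they do the work, as an engineer would, in place of code of your own. Each camera call takes 0.05 s, during which the arm holds its last target.

### The job

The four nutrunner sockets stand in mixed order on the aluminium pin rack, and the selector beside it starts each torque program by the insert a socket is taken from. Move the whole row of sockets across, drive square still up: stand each one upright and fully down in the selector insert that is bored for its size. Leave the red threadlocker bottle and the white nozzle cap standing where they are.

Things in the scene. Friction and masses are not known exactly. Their poses are not given: they have to be found in the camera images.
- socket_15_mid (a point): The smallest of four loose dark impact sockets, an upright steel sleeve 60 mm tall, about 100 g, square drive hole on top: body 24 mm in diameter up to 43 mm, neck 23.5 mm. Point on its axis (z), 30 mm above its foot. It stands over a fixed pin 30 mm tall (row pitch 74 mm): lift it straight up 35 mm or more. Gripped across the body 10 to 14 mm above this point, the fingers clear the insert at set-down.
- socket_21_mid (a point): The second smallest of four loose dark impact sockets, an upright steel sleeve 60 mm tall, about 160 g, square drive hole on top: body 32 mm in diameter up to 43 mm, neck 29 mm. Point on its axis (z), 30 mm above its foot. It stands over a fixed pin 30 mm tall (row pitch 74 mm): lift it straight up 35 mm or more. Gripped across the body 10 to 14 mm above this point, the fingers clear the insert at set-down.
- socket_27_mid (a point): The second largest of four loose dark impact sockets, an upright steel sleeve 60 mm tall, about 240 g, square drive hole on top: body 40 mm in diameter up to 43 mm, neck 32 mm. Point on its axis (z), 30 mm above its foot. It stands over a fixed pin 30 mm tall (row pitch 74 mm): lift it straight up 35 mm or more. Gripped across the body 10 to 14 mm above this point, the fingers clear the insert at set-down.
- socket_34_mid (a point): The largest of four loose dark impact sockets, an upright steel sleeve 60 mm tall, about 360 g, square drive hole on top: body 49 mm in diameter up to 43 mm, neck 36 mm. Point on its axis (z), 30 mm above its foot. It stands over a fixed pin 30 mm tall (row pitch 74 mm): lift it straight up 35 mm or more. Gripped across the body 10 to 14 mm above this point, the fingers clear the insert at set-down.
- insert_15: Fixed grey plastic insert of the socket selector, a block 70 x 70 x 22 mm with one round blind bore from above, the smallest bore of the four: 31 mm in diameter, flaring to 40 mm at the mouth, 16 mm deep, for the socket of 24 mm. Origin at the centre of the block's underside; the bore's floor is 6 mm and the block's top 22 mm above it. z up, y along the row of inserts (74 mm apart).
- insert_21: Fixed grey plastic insert of the socket selector, a block 70 x 70 x 22 mm with one round blind bore from above, the second smallest bore of the four: 39 mm in diameter, flaring to 48 mm at the mouth, 16 mm deep, for the socket of 32 mm. Origin at the centre of the block's underside; the bore's floor is 6 mm and the block's top 22 mm above it. z up, y along the row of inserts (74 mm apart).
- insert_27: Fixed grey plastic insert of the socket selector, a block 70 x 70 x 22 mm with one round blind bore from above, the second largest bore of the four: 47 mm in diameter, flaring to 56 mm at the mouth, 16 mm deep, for the socket of 40 mm. Origin at the centre of the block's underside; the bore's floor is 6 mm and the block's top 22 mm above it. z up, y along the row of inserts (74 mm apart).
- insert_34: Fixed grey plastic insert of the socket selector, a block 70 x 70 x 22 mm with one round blind bore from above, the largest bore of the four: 56 mm in diameter, flaring to 65 mm at the mouth, 16 mm deep, for the socket of 49 mm. Origin at the centre of the block's underside; the bore's floor is 6 mm and the block's top 22 mm above it. z up, y along the row of inserts (74 mm apart).
- threadlocker_mid (a point): Bystander: small loose red bottle with a blue nozzle cap, 19 x 32 x 93 mm, standing upright; the point is 45 mm above its foot. It is to stay where it stands.
- nozzle_cap_mid (a point): Bystander: loose white nozzle cap, 20 mm in diameter, 40 mm tall, standing upright; the point is half-way up. It is to stay where it stands.
There are look-alikes about, which are no part of the job. Leave any blue, purple or yellow look-alike of the part that bears socket_34_mid alone.

How it is judged:
By the outcome, as a careful person would: the job done as asked, in the order asked, and still so for the second after the job is handed in, with the robot touching nothing.
It also fails if it takes over 96 s, if anything falls off the work surface, if the arm or the gripper's body presses on something with over 40 N, if the wrist force passes 120 N, or if a joint passes its speed limit or range.

## Working session

There is one attempt and no reset: what is moved stays moved. The work goes in short steps, Python scripts to look and compute and a tool call to move; the robot and the scene stay as the last step left them, time stands still between calls to the robot, and variables do not carry over. Pictures are saved under pics/ and viewed, and the job is handed in when it is done.

Besides the shell and the picture viewer there is one more tool, called after "Request:" as name(argument=value, ...) on one line, values as JSON. send_rows: Moves the arm, as the interface text tells. Its arguments: {"type":"object","properties":{"rows":{"type":"array","items":{"type":"array","items":{"type":"number"}}},"newtons":{"type":"number"}},"required":["rows"]}

```bash
mkdir -p pics; ls
python3 - <<'E'
from workcell import *
import cv2
for n in("scene","top"):
    im=camera(n); cv2.imwrite(f"pics/{n}0.png",im[:,:,::-1]); print(n,camera_params(n))
print(sense())
E
```

```text
pics
scene {'fx': 595.3974668310592, 'fy': 595.3974668310592, 'cx': 322.8963996905319, 'cy': 235.7180694019597, 'k1': -0.1071603916408964, 'R': array([[-0.85386322, -0.52046734,  0.00559895],
       [-0.24432698,  0.39129104, -0.88724047],
       [ 0.45958887, -0.75894998, -0.46127324]]), 't': array([441.64616227, 256.88453241, 932.42652749])}
top {'fx': 451.0338084203116, 'fy': 451.0338084203116, 'cx': 323.5481495166914, 'cy': 237.9948044055318, 'k1': -0.10887580203945399, 'R': array([[-0.01061239, -0.99937687,  0.03366366],
       [-0.99185412,  0.00624695, -0.12722568],
       [ 0.12693611, -0.03473961, -0.99130237]]), 't': array([-117.22319114,  554.73149482, 1011.11799905])}
{'clock': 0.1, 'joint_pos': array([ 1.01838382,  0.43512655,  0.02497825,  1.57399632, -0.01160126,
        1.13398933, -0.07510584]), 'qd': array([-0.00025434, -0.0006254 , -0.00084873, -0.00199997,  0.00066808,
        0.00073189, -0.00126135]), 'tau': array([ 3.29064525e-03, -6.71754527e+01,  1.02811463e+00, -3.16903389e+01,
        1.57809828e-02,  7.11959423e-03,  1.17406739e-05]), 'ee_pos': array([ 271.50647918, -562.45460393,  230.62490328]), 'ee_rot': array([-1.38838532,  0.87280158, -0.87079076]), 'contact_force': array([ 0.54387511, -0.51536643, -1.04765558]), 'torque': array([ 0.00046948,  0.01946803, -0.00490291]), 'finger_gap': 0.9953828551681326}
```

View pics/scene0.png

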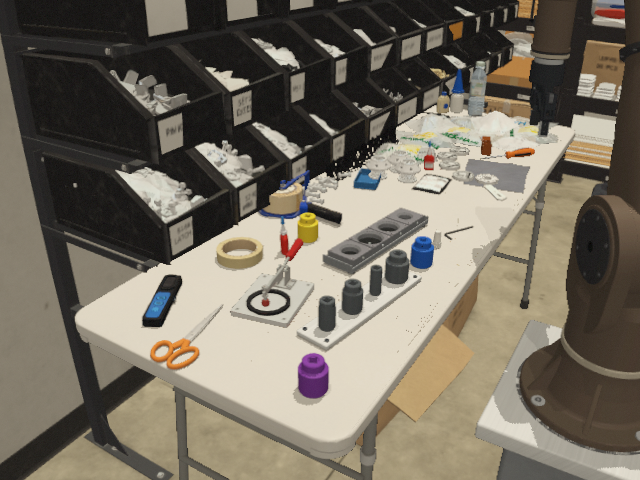

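View pics/top0.png

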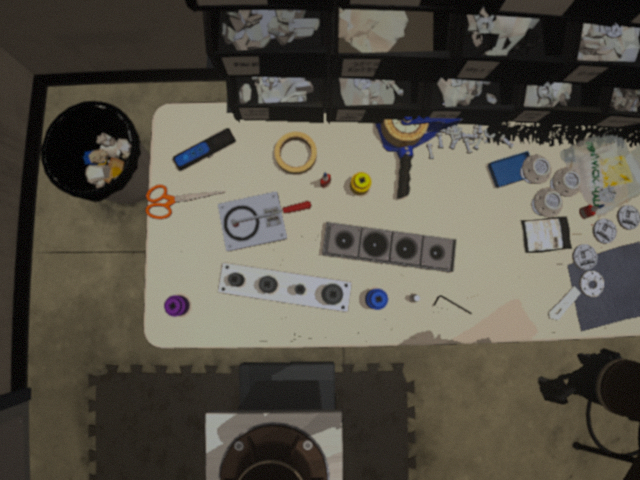

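```bash
cat > h.py <<'E'
import numpy as np, cv2
from workcell import *
from scipy.spatial.transform import Rotation as Ro
def proj(n,X):
    p=camera_params(n); c=(np.atleast_2d(X)@p["R"].T)+p["t"]; s=c[:,:2]/c[:,2:]; r2=(s**2).sum(1,keepdims=True)
    s=s*(1+p["k1"]*r2); return s*p["fx"]+[p["cx"],p["cy"]]
def ray(n,uv):
    p=camera_params(n); d=(np.atleast_2d(uv)-[p["cx"],p["cy"]])/p["fx"]; s=d.copy()
    for _ in range(20): s=d/(1+p["k1"]*(s**2).sum(1,keepdims=True))
    D=np.c_[s,np.ones(len(s))]@p["R"]; C=-p["R"].T@p["t"]; return C,D
def atz(n,uv,z):
    C,D=ray(n,uv); return C+D*((z-C[2])/D[:,2])[:,None]
E
python3 - <<'E'
from h import *
s=sense(); print(Ro.from_rotvec(s["ee_rot"]).as_matrix().round(3))
for n in("top","scene"):
  for q in["socket_15_mid","socket_21_mid","socket_27_mid","socket_34_mid","insert_15","insert_21","insert_27","insert_34","threadlocker_mid","nozzle_cap_mid"]:
    print(n,q,[(np.round(d["xyz"]).tolist(),round(d["conf"],2),proj(n,d["xyz"]).round()[0].tolist()) for d in recognise(n,q)])
print(sense()["clock"])
E
```

```text
[[ 0.435 -0.001  0.901]
 [-0.901  0.001  0.435]
 [-0.001 -1.    -0.   ]]
top socket_15_mid [([438.0, -67.0, 73.0], 0.5, [300.0, 288.0])]
top socket_21_mid [([457.0, 80.0, 69.0], 0.65, [234.0, 280.0])]
top socket_27_mid [([449.0, 5.0, 69.0], 0.81, [268.0, 283.0])]
top socket_34_mid [([409.0, -238.0, 44.0], 0.91, [375.0, 300.0]), ([406.0, 213.0, 46.0], 0.74, [177.0, 303.0]), ([426.0, -140.0, 56.0], 0.72, [332.0, 293.0]), ([675.0, -207.0, 48.0], 0.7, [359.0, 186.0])]
top insert_15 [([552.0, -173.0, 34.0], 0.96, [345.0, 239.0]), ([537.0, -245.0, 24.0], 0.67, [376.0, 245.0]), ([529.0, -319.0, 28.0], 0.62, [407.0, 248.0]), ([518.0, -390.0, 28.0], 0.57, [437.0, 253.0])]
top insert_21 [([552.0, -173.0, 34.0], 0.96, [345.0, 239.0]), ([537.0, -245.0, 24.0], 0.67, [376.0, 245.0]), ([529.0, -319.0, 28.0], 0.62, [407.0, 248.0]), ([518.0, -390.0, 28.0], 0.57, [437.0, 253.0])]
top insert_27 [([552.0, -173.0, 34.0], 0.96, [345.0, 239.0]), ([537.0, -245.0, 24.0], 0.67, [376.0, 245.0]), ([529.0, -319.0, 28.0], 0.62, [407.0, 248.0]), ([518.0, -390.0, 28.0], 0.57, [437.0, 253.0])]
top insert_34 [([552.0
[... 1164 characters left out ...]
.0, 298.0])]
scene insert_27 [([528.0, -320.0, 32.0], 0.9, [390.0, 225.0]), ([550.0, -169.0, 30.0], 0.75, [351.0, 249.0]), ([515.0, -392.0, 30.0], 0.64, [407.0, 216.0]), ([536.0, -253.0, 33.0], 0.61, [374.0, 235.0]), ([441.0, 22.0, 49.0], 0.19, [352.0, 298.0])]
scene insert_34 [([528.0, -320.0, 32.0], 0.9, [390.0, 225.0]), ([550.0, -169.0, 30.0], 0.75, [351.0, 249.0]), ([515.0, -392.0, 30.0], 0.64, [407.0, 216.0]), ([536.0, -253.0, 33.0], 0.61, [374.0, 235.0]), ([441.0, 22.0, 49.0], 0.19, [352.0, 298.0])]
scene threadlocker_mid [([693.0, -117.0, 37.0], 0.47, [283.0, 240.0])]
scene nozzle_cap_mid [([409.0, -328.0, 18.0], 0.49, [438.0, 241.0]), ([529.0, -319.0, 30.0], 0.4, [389.0, 225.0])]
1.1
```

Run:
```python
import cv2
im=cv2.imread("pics/top0.png"); cv2.imwrite("pics/topc.png",cv2.resize(im[205:325,160:470],None,fx=2.58,fy=2.58,interpolation=2))
a=cv2.resize(im[215:275,315:465],None,fx=5.3,fy=5.3,interpolation=2); cv2.imwrite("pics/topi.png",a)
im=cv2.imread("pics/scene0.png"); cv2.imwrite("pics/scenec.png",cv2.resize(im[200:350,280:460],None,fx=4,fy=4,interpolation=2))
```

```text
(no output)
```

View pics/topc.png

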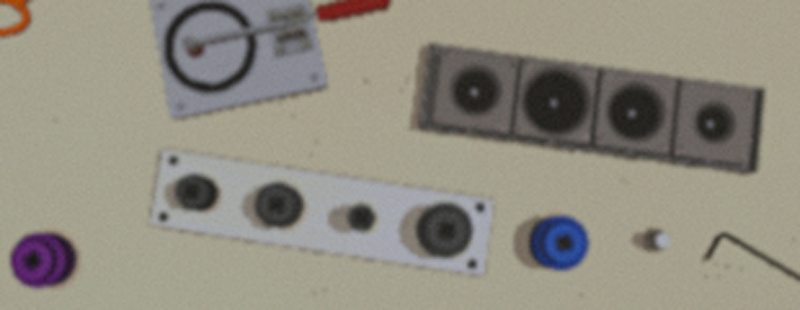

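View pics/topi.png

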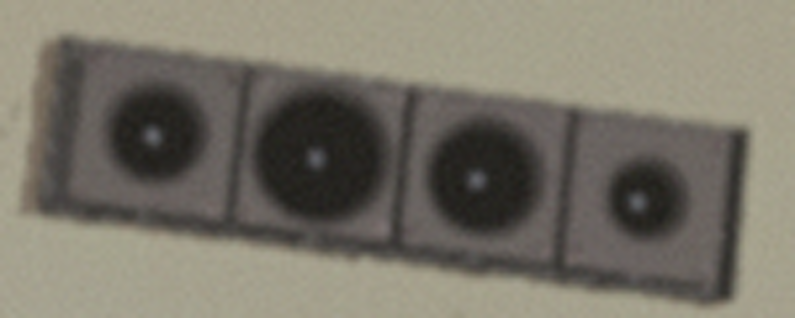

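View pics/scenec.png

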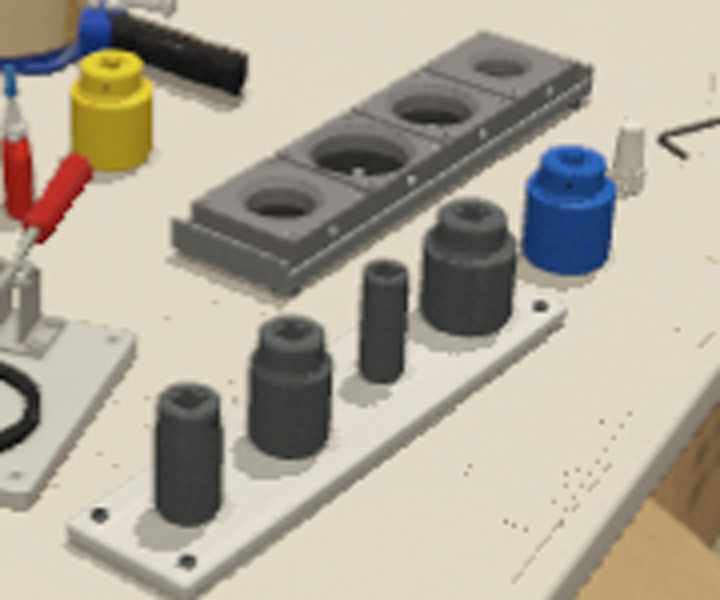

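Run:
```python
from h import *
from scipy.optimize import least_squares
im={n:cv2.imread(f"pics/{n}0.png") for n in("top","scene")}
# insert bore centroids: dark blobs
g=cv2.cvtColor(im["top"],cv2.COLOR_BGR2GRAY).astype(float)
# mask of bores and sockets by darkness
for n,seeds in (("top",[(345,239),(376,244),(407,248),(437,253),(237,279),(268,284),(300,289),(333,294)]),("scene",[(351,250),(370,239),(388,226),(405,217),(327,313),(352,296),(376,280),(397,266)])):
    g=cv2.cvtColor(im[n],cv2.COLOR_BGR2GRAY)
    print(n,[int(g[y,x]) for x,y in seeds])
    b=cv2.GaussianBlur(g,(3,3),0)
    for thr in (65,80):
        nl,lab,st,ce=cv2.connectedComponentsWithStats((b<thr).astype(np.uint8))
        print(thr,[(st[lab[y,x]].tolist(),ce[lab[y,x]].round(1).tolist()) if lab[y,x] else None for x,y in seeds])
```

```text
top [50, 54, 40, 48, 52, 38, 37, 40]
65 [([336, 232, 17, 17, 235], [344.0, 239.9]), ([363, 232, 25, 25, 481], [375.0, 244.0]), ([396, 238, 21, 21, 340], [405.9, 248.1]), ([430, 246, 14, 14, 145], [436.4, 252.3]), ([229, 274, 15, 12, 134], [236.0, 279.4]), ([260, 277, 16, 15, 191], [267.6, 284.4]), ([296, 286, 8, 7, 46], [299.6, 289.0]), ([322, 285, 19, 18, 226], [331.1, 293.7])]
80 [([335, 230, 19, 20, 304], [344.0, 239.6]), ([343, 229, 90, 40, 965], [380.6, 248.0]), ([395, 237, 23, 23, 408], [405.9, 248.0]), ([429, 245, 16, 16, 197], [436.5, 252.1]), ([228, 274, 16, 12, 158], [235.7, 279.5]), ([259, 277, 18, 16, 223], [267.4, 284.2]), ([295, 285, 10, 9, 65], [299.3, 288.9]), ([322, 285, 20, 19, 315], [331.5, 293.9])]
scene [83, 42, 87, 84, 62, 67, 63, 85]
65 [None, ([360, 238, 20, 5, 83], [369.4, 239.9]), None, None, ([320, 304, 15, 26, 339], [326.6, 316.7]), None, ([371, 271, 10, 24, 202], [375.4, 282.5]), None]
80 [([343, 250, 15, 4, 51], [349.7, 251.5]), ([359, 237, 22, 7, 123], [369.7, 239.5]), None, None, ([319, 303, 16, 28, 404], [326.5, 316.4]), ([343, 286, 19, 28, 469], [351.9, 299.9]), ([370, 266, 12, 29, 256], [375.3, 280.9]), None]
```

```bash
cat > fit.py <<'E'
from h import *
from scipy.optimize import minimize
im={n:cv2.imread(f"pics/{n}0.png") for n in("top","scene")}
for n in im: print(n,"C",(-camera_params(n)["R"].T@camera_params(n)["t"]).round())
S=[(24,23.5),(32,29),(40,32),(49,36)]; order=[1,2,0,3]
a=np.linspace(0,2*np.pi,40)[:-1]
def cyl(x,y,z0,z1,d): return np.concatenate([np.c_[x+d/2*np.cos(a),y+d/2*np.sin(a),0*a+z] for z in (z0,z1)])
K=8
def sil(n,x,y,zf,s,off,shape):
    m=np.zeros(shape,np.uint8)
    for c in (cyl(x,y,zf,zf+43,s[0]),cyl(x,y,zf+43,zf+60,s[1])):
        p=(proj(n,c)-off+0.5)*K
        cv2.fillConvexPoly(m,cv2.convexHull(np.round(p).astype(np.int32)),255)
    return m
crop={"top":(220,265,130,50),"scene":(305,235,120,110)}
def pred(n,P):
    x,y,th,zf=P; ox,oy,w,h=crop[n]
    M=np.zeros((h*K,w*K),np.uint8)
    for i,o in enumerate(order):
        k=(1.5-i)*74
        M|=sil(n,x-np.sin(th)*k,y+np.cos(th)*k,zf,S[o],np.array([ox,oy]),M.shape)
    return cv2.resize(M,(w,h),interpolation=cv2.INTER_AREA)/255.
obs={}
for n in im:
    ox,oy,w,h=crop[n]; g=cv2.cvtColor(im[n],cv2.COLOR_BGR2GRAY)[oy:oy+h,ox:ox+w].astype(float)
    obs[n]=(n,g)
def cost(P,names=("top","scene"),full=False):
    c=0;out={}
    for n in names:
        m=cv2.GaussianBlur(pred(n,P),(3,3),0.7)
        g=obs[n][1]
        lo,hi=(55,150) if n=="top" else (75,170)
        o=np.clip((hi-g)/(hi-lo),0,1)
        w=cv2.dilate((m>0.05).astype(np.uint8),np.ones((5,5)))
        # only near sockets
        c+=((m-o)**2*w).sum(); out[n]=(m,o)
    return (c,out) if full else c
if __name__=="__main__":
    for names in(("top","scene"),("top",),("scene",)):
        P=np.array([440,-30,-0.14,10.])
        best=None
        for st in(1,.3):
            r=minimize(cost,P,args=(names,),method="Nelder-Mead",options=dict(initial_simplex=P+np.vstack([np.zeros(4),np.diag([8,8,.04,6])*st]),maxiter=300)); P=r.x
        print(names,P.round(3),r.fun)
        if len(names)==2:
            np.save("rack.npy",P)
            for i,o in enumerate(order):
                k=(1.5-i)*74; print([15,21,27,34][o],P[0]-np.sin(P[2])*k,P[1]+np.cos(P[2])*k)
            for n in names:
                ox,oy,w,h=crop[n]; b=cv2.resize(im[n][oy:oy+h,ox:ox+w],None,fx=6,fy=6,interpolation=2)
                m=cv2.resize(pred(n,P),None,fx=6,fy=6,interpolation=1)
                cs,_=cv2.findContours((m>.5).astype(np.uint8),0,1); cv2.drawContours(b,cs,-1,(0,0,255),1); cv2.imwrite(f"pics/fit_{n}.png",b)
E
python3 fit.py
```

```text
top C [ 421.  -85. 1077.]
scene C [ 11. 837. 656.]Traceback (most recent call last):
  File "fit.py", line 43, in <module>
    r=minimize(cost,P,args=(names,),method="Nelder-Mead",options=dict(initial_simplex=P+np.vstack([np.zeros(4),np.diag([8,8,.04,6])*st]),maxiter=300)); P=r.x
    res = _minimize_neldermead(fun, x0, args, callback, bounds=bounds,
                               **options)
    fxr = func(xr)
    fx = function(np.copy(x), *(wrapper_args + args))
  File "fit.py", line 30, in cost
    m=cv2.GaussianBlur(pred(n,P),(3,3),0.7)
                       ~~~~^^^^^
  File "fit.py", line 21, in pred
    M|=sil(n,x-np.sin(th)*k,y+np.cos(th)*k,zf,S[o],np.array([ox,oy]),M.shape)
       ~~~^^^^^^^^^^^^^^^^^^^^^^^^^^^^^^^^^^^^^^^^^^^^^^^^^^^^^^^^^^^^^^^^^^^
  File "fit.py", line 12, in sil
    p=(proj(n,c)-off+0.5)*K
       ~~~~^^^^^
  File "h.py", line 5, in proj
    p=camera_params(n); c=(np.atleast_2d(X)@p["R"].T)+p["t"]; s=c[:,:2]/c[:,2:]; r2=(s**2).sum(1,keepdims=True)
ValueError: time passes only in moves, steps and waits
```

```bash
python3 - <<'E'
from workcell import camera_params
import pickle; pickle.dump({n:camera_params(n) for n in("top","scene")},open("cp.pkl","wb"))
E
sed -i 's/^def proj/import pickle,os\nif os.path.exists("cp.pkl"):\n    _c=pickle.load(open("cp.pkl","rb")); camera_params=lambda n:_c[n]\ndef proj/' h.py
python3 fit.py; python3 -c "
from workcell import sense;print(sense()['clock'])"
```

```text
top C [ 421.  -85. 1077.]
scene C [ 11. 837. 656.]
('top', 'scene') [ 4.42647e+02 -2.83800e+01 -1.58000e-01  1.17580e+01] 170.4456350293157
21 460.08133969904014 81.24243137756656
27 448.4585706747849 8.160893078151897
15 436.8358016505296 -64.92064522126276
34 425.21303262627436 -138.00218352067742
('top',) [ 4.42031e+02 -2.84980e+01 -1.57000e-01  9.76100e+00] 18.26451929576975
('scene',) [ 4.43202e+02 -2.91420e+01 -1.60000e-01  1.10880e+01] 144.45349157023375
1.1
```

View pics/fit_top.png

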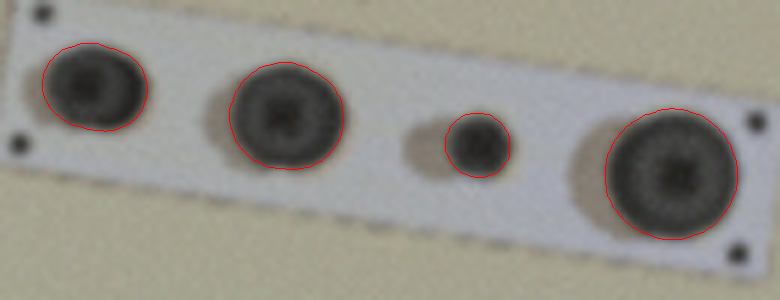

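View pics/fit_scene.png

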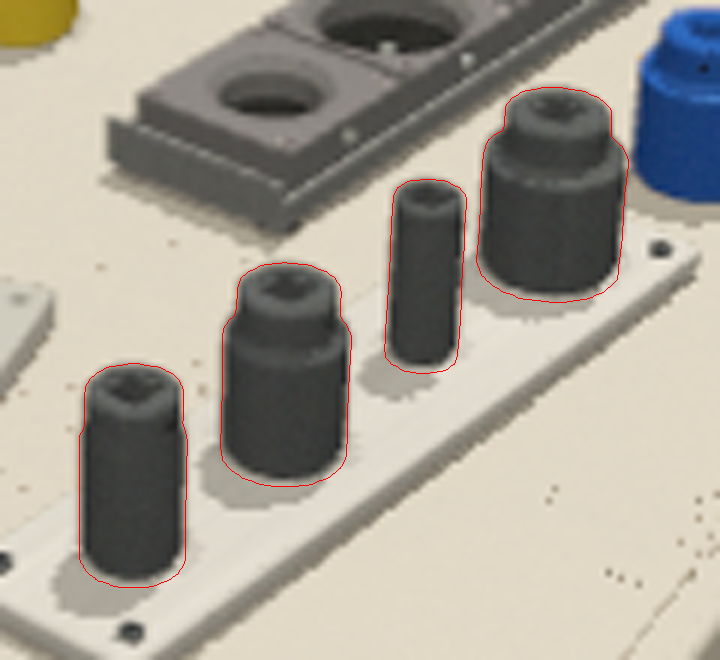

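```bash
cat > fit2.py <<'E'
from h import *
from scipy.optimize import minimize
im={n:cv2.imread(f"pics/{n}0.png") for n in("top","scene")}
G={}
for n in im:
    g=cv2.cvtColor(im[n],cv2.COLOR_BGR2GRAY).astype(np.float32)
    g=cv2.GaussianBlur(g,(0,0),1.0); gx=cv2.Sobel(g,5,1,0);gy=cv2.Sobel(g,5,0,1)
    G[n]=np.minimum(np.hypot(gx,gy),90).astype(np.float32)
mouth=[48,65,56,40]
a=np.linspace(0,2*np.pi,72)[:-1]; t=np.linspace(-1,1,60)
def lines(P):
    x,y,th,z=P; e=np.array([-np.sin(th),np.cos(th)]); f=np.array([np.cos(th),np.sin(th)]); c=np.array([x,y])
    segs=[]
    for i in range(4):
        q=c+e*(1.5-i)*74; p=q+mouth[i]/2*np.c_[np.cos(a),np.sin(a)]; segs.append(np.c_[p,0*a+z])
        for s in(-1,1): # block long sides and seams
            segs.append(np.c_[q+35*t[:,None]*e+s*35*f,0*t+z])
            segs.append(np.c_[q+35*t[:,None]*f+s*36*e,0*t+z])
    return np.concatenate(segs)
def cost(P,names):
    L=lines(P);c=0
    for n in names:
        p=proj(n,L).astype(np.float32)
        c-=cv2.remap(G[n],p[None,:,0],p[None,:,1],1).mean()
    return c
for names in(("top","scene"),("top",),("scene",)):
    best=None
    for z0 in(22,28,34):
      for dy in(-4,4):
        P=np.array([534,-281+dy,-0.15,z0])
        for st in(1,.3):
            r=minimize(cost,P,args=(names,),method="Nelder-Mead",options=dict(initial_simplex=P+np.vstack([np.zeros(4),np.diag([6,6,.03,5])*st]),maxiter=500)); P=r.x
        if best is None or r.fun<best.fun: best=r
        print(names,r.x.round(3),r.fun)
    P=best.x
    if len(names)==2:
        np.save("sel.npy",P)
        for i in range(4):
            k=(1.5-i)*74; print([21,34,27,15][i],P[0]-np.sin(P[2])*k,P[1]+np.cos(P[2])*k)
        for n,(ox,oy,w,h) in {"top":(315,215,150,62),"scene":(315,200,125,85)}.items():
            b=cv2.resize(im[n][oy:oy+h,ox:ox+w],None,fx=5,fy=5,interpolation=2)
            for u in proj(n,lines(P)): cv2.circle(b,tuple(int(v) for v in (u-[ox,oy]+.5)*5),0,(0,0,255),1)
            cv2.imwrite(f"pics/fi_{n}.png",b)
E
python3 fit2.py
```

```text
('top', 'scene') [ 5.36256e+02 -2.83605e+02 -1.42000e-01  3.09590e+01] -141.68295288085938
('top', 'scene') [ 5.36292e+02 -2.83571e+02 -1.42000e-01  3.09630e+01] -141.6769561767578
('top', 'scene') [ 5.36192e+02 -2.83574e+02 -1.41000e-01  3.10630e+01] -141.68185424804688
('top', 'scene') [ 5.36234e+02 -2.83536e+02 -1.42000e-01  3.10800e+01] -141.67919921875
('top', 'scene') [ 5.26301e+02 -2.80569e+02 -1.19000e-01  3.98560e+01] -134.62820434570312
('top', 'scene') [ 5.36228e+02 -2.83588e+02 -1.42000e-01  3.10580e+01] -141.68875122070312
21 551.9023174554435 -173.70010988189995
34 541.4529997770553 -246.958636757999
27 531.0036820986672 -320.21716363409803
15 520.5543644202791 -393.47569051019707
('top',) [ 5.35618e+02 -2.81768e+02 -1.41000e-01  3.94950e+01] -68.50470733642578
('top',) [ 5.37771e+02 -2.78787e+02 -1.41000e-01  2.39510e+01] -66.53451538085938
('top',) [ 5.35663e+02 -2.81710e+02 -1.41000e-01  3.98780e+01] -68.50436401367188
('top',) [ 5.35607e+02 -2.81739e+02 -1.40000e-01  3.96830e+01] -68.50979614257812
('top',) [ 5.35584e+02 -2.81741e+02 -1.41000e-01  3.97230e+01] -68.50509643554688
('top',) [ 5.35822e+02 -2.82312e+02 -1.42000e-01  3.77160e+01] -68.4651870727539
('scene',) [ 5.32117e+02 -2.74353e+02 -1.44000e-01  3.59700e+01] -73.9931869506836
('scene',) [ 5.52804e+02 -2.78248e+02 -1.34000e-01  1.39030e+01] -75.70057678222656
('scene',) [ 5.36602e+02 -2.84877e+02 -1.43000e-01  3.02540e+01] -73.80028533935547
('scene',) [ 5.33987e+02 -2.78448e+02 -1.46000e-01  3.36230e+01] -73.96160125732422
('scene',) [ 5.33146e+02 -2.77101e+02 -1.44000e-01  3.44920e+01] -73.98283386230469
('scene',) [ 5.32782e+02 -2.75989e+02 -1.45000e-01  3.50750e+01] -73.99654388427734
```

View pics/fi_top.png

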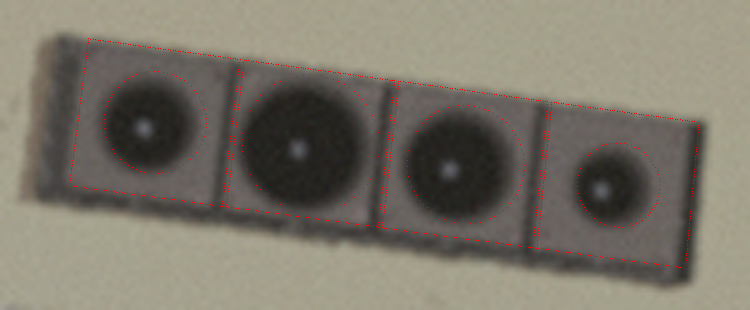

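View pics/fi_scene.png

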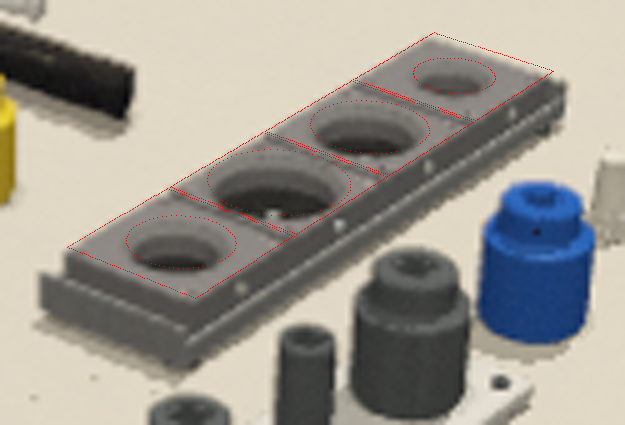

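Run:
```python
import cv2
im=cv2.imread("pics/scene0.png")
cv2.imwrite("pics/s1.png",cv2.resize(im[232:282,320:380],None,fx=12,fy=12,interpolation=2))
cv2.imwrite("pics/s2.png",cv2.resize(im[200:250,375:435],None,fx=12,fy=12,interpolation=2))
```

```text
(no output)
```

View pics/s1.png

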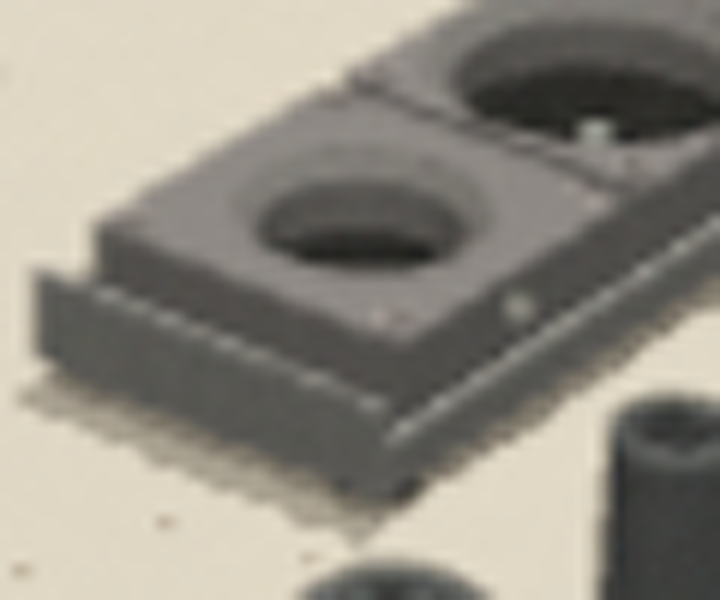

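View pics/s2.png

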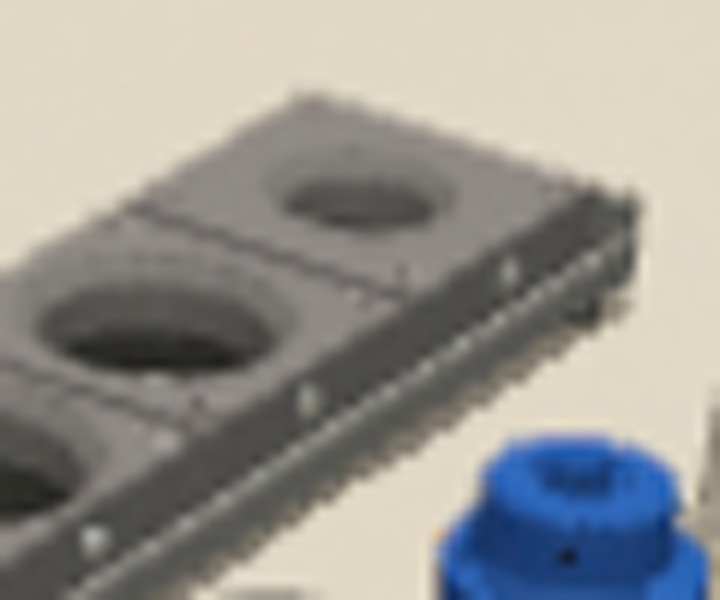

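```bash
cat > fit3.py <<'E'
from h import *
from scipy.optimize import least_squares
sc=[((352.9,260.0),146,-35),((327.7,250.9),146,35),((400.0,207.5),-146,35),((423.7,215.2),-146,-35),((408.3,224.5),-74,-35),((385.4,216.6),-74,35)]
tp=[(344.0,239.9),(375,244),(405.9,248.1),(436.4,252.3)]
def pt(P,k,s,dz=0):
    x,y,th,z=P; return np.array([x-np.sin(th)*k+np.cos(th)*s,y+np.cos(th)*k+np.sin(th)*s,z+dz])
def res(P,w=(1,1)):
    r=[]
    for uv,k,s in sc: r.append((proj("scene",pt(P,k,s))[0]-uv)*w[0])
    for i,uv in enumerate(tp): r.append((proj("top",pt(P,(1.5-i)*74,0,-4.5))[0]-uv)*w[1])
    return np.concatenate(r)
for w in((1,1),(1,0),(.3,1)):
    r=least_squares(res,[536,-283,-.14,28],args=(w,)); P=r.x; print(w,P.round(3)); print(r.fun.round(1))
    for i in range(4): print([21,34,27,15][i],pt(P,(1.5-i)*74,0).round(1))
E
python3 fit3.py
```

```text
(1, 1) [ 5.35891e+02 -2.80285e+02 -1.39000e-01  2.91920e+01]
[ 0.6  0.5  0.  -0.6  0.4 -0.2  0.8 -0.2  0.6  0.5 -1.   0.2 -0.1 -0.3
 -0.1 -0.3 -0.2 -0.3 -0.3 -0.5]
21 [ 551.2 -170.4   29.2]
34 [ 541.  -243.6   29.2]
27 [ 530.8 -316.9   29.2]
15 [ 520.5 -390.2   29.2]
(1, 0) [ 5.39561e+02 -2.86650e+02 -1.41000e-01  2.55040e+01]
[ 0.3  0.3 -0.  -0.9  0.2 -0.1  0.4 -0.1  0.2  0.5 -1.2  0.2  0.  -0.
  0.  -0.   0.  -0.   0.  -0. ]
21 [ 555.2 -176.8   25.5]
34 [ 544.8 -250.    25.5]
27 [ 534.4 -323.3   25.5]
15 [ 523.9 -396.5   25.5]
(0.3, 1) [ 5.35181e+02 -2.80514e+02 -1.40000e-01  2.93390e+01]
[ 0.3  0.1  0.1 -0.2  0.2 -0.1  0.3 -0.1  0.3  0.1 -0.2  0.   0.  -0.1
  0.  -0.  -0.1 -0.  -0.1 -0.2]
21 [ 550.7 -170.6   29.3]
34 [ 540.3 -243.9   29.3]
27 [ 530.  -317.2   29.3]
15 [ 519.7 -390.4   29.3]
```

```bash
cat > go.py <<'E'
import sys
from h import *
# usage: go.py x y z [thdeg]
def go(x,y,z,th=-8.5):
    s=sense(); M=Ro.from_rotvec(s["ee_rot"]).as_matrix()
    d=M.T@(np.array([x,y,z])-s["ee_pos"])
    c,q=np.cos(np.radians(th)),np.sin(np.radians(th))
    T=np.array([[c,0,-q],[q,0,c],[0,-1,0]])
    print("d",d.round(1),"rot",Ro.from_matrix(M.T@T).as_rotvec().round(3),"ee",s["ee_pos"].round(1),"F",s["contact_force"].round(1),"gap",round(float(s["finger_gap"]),3),"t",s["clock"])
v=[float(a) for a in sys.argv[1:]]
go(*v)
E
python3 go.py 425.2 -138 150
```

```text
d [-315.9   81.3  322.9] rot [ 0.    -0.973  0.   ] ee [ 271.7 -562.9  231.3] F [-0.3  0.3 -0.4] gap 0.999 t 1.1
```

Candidates (top view pixels): dark sockets 21 (236,279), 27 (268,284), 15 (300,289), 34 (331,294). The look-alikes to leave alone are purple (177,303), blue (375,300) and yellow (360,184). Bore order from the left is 21, 34, 27, 15. The close crop confirmed the socket choice, so I'm starting with socket 34.

Request:
send_rows(rows=[[-28,7,29,0,-0.097,0,85],[-56,14,58,0,-0.195,0,85],[-84,21,87,0,-0.292,0,85],[-112,28,116,0,-0.389,0,85],[-140,35,144,0,-0.487,0,85],[-168,42,173,0,-0.584,0,85],[-196,49,202,0,-0.681,0,85],[-224,56,231,0,-0.778,0,85],[-252,64,260,0,-0.876,0,85],[-280,72,288,0,-0.973,0,85]], newtons=60)

```text
clock: 1.93
ee_pos: [410.0, -183.7, 159.4]
ee_rot: [-1.568, 0.112, -0.114]
contact_force: [1.0, -0.5, 0.3]
finger_gap: 0.992
```

```bash
python3 go.py 425.2 -138 110
```

```text
d [ 8.5 49.4 47.5] rot [0.    0.005 0.001] ee [ 410.  -183.7  159.4] F [ 1.  -0.5  0.3] gap 0.992 t 1.9333
```

Request:
send_rows(rows=[[4,10,24,0,0,0,85],[8.5,25,47.5,0,0,0,85],[8.5,49,47.5,0,0,0,85],[8.5,49,47.5,0,0,0,85]])

```text
clock: 2.27
ee_pos: [423.4, -138.0, 107.7]
ee_rot: [-1.567, 0.117, -0.111]
contact_force: [-0.7, 0.4, -0.7]
finger_gap: 0.992
```

```bash
python3 - <<'E'
from h import *
for n in("top","scene"):
    im=camera(n)[:,:,::-1].copy()
    x,y=(260,220) if n=="top" else (330,190)
    cv2.imwrite(f"pics/a_{n}.png",cv2.resize(im[y:y+110,x:x+140],None,fx=5,fy=5,interpolation=2))
E
python3 go.py 425.2 -138 33
```

```text
d [ 0.9 77.2  2.1] rot [ 0.     0.    -0.002] ee [ 424.2 -140.   110.2] F [ 0.3 -0.2  0.4] gap 0.997 t 2.3667
```

View pics/a_scene.png

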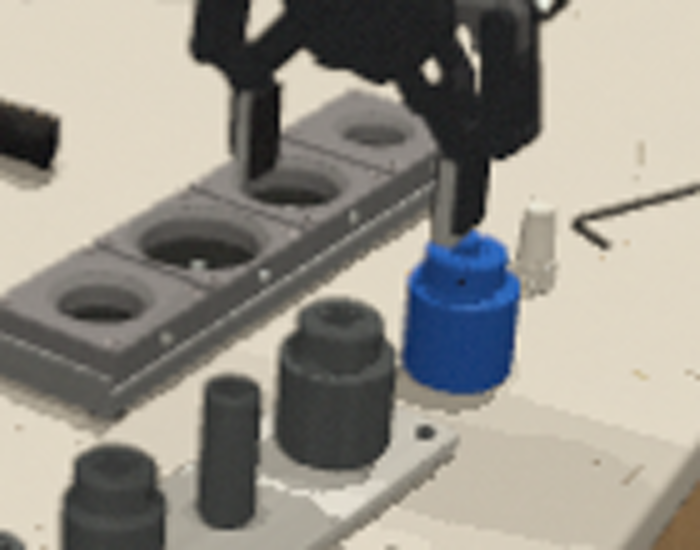

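View pics/a_top.png

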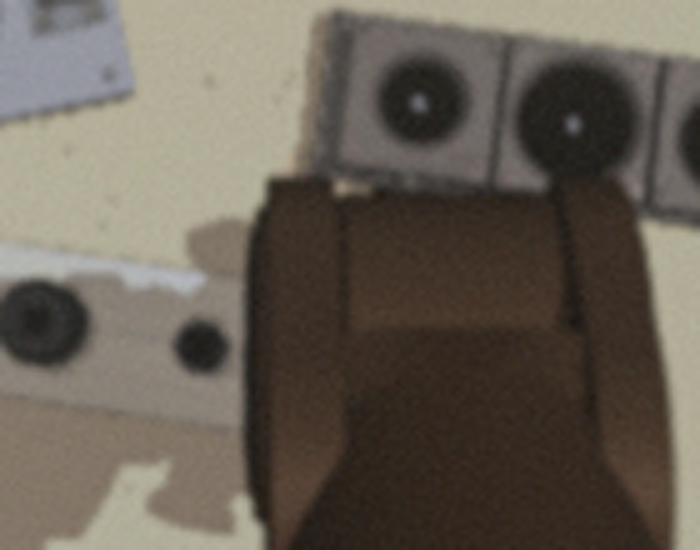

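Run:
```python
from h import *
c=np.array([424.2,-140,0]);e=np.array([.989,-.147,0]);f=np.array([.147,.989,0])
for s in(42.7,57,-42.7,-57):
  for w in(-11,11):
    p=c+e*s+f*w+[0,0,123]; print(s,w,((proj("scene",p)[0]-[330,190]+.5)*5).round())
```

```text
42.7 -11 [280. 164.]
42.7 11 [249. 182.]
57 -11 [251. 154.]
57 11 [220. 172.]
-42.7 -11 [460. 227.]
-42.7 11 [430. 247.]
-57 -11 [492. 238.]
-57 11 [462. 258.]
```

Request:
send_rows(rows=[[1,20,2,0,0,0,85],[1,40,2,0,0,0,85],[1,60,2,0,0,0,85],[1,72,2,0,0,0,85],[1,77,2,0,0,0,85],[1,77,2,0,0,0,85],[1,77,2,0,0,0,40],[1,77,2,0,0,0,40],[1,77,2,0,0,0,40],[1,77,2,0,0,0,40]], newtons=60)

```text
clock: 3.2
ee_pos: [426.4, -138.3, 34.6]
ee_rot: [-1.569, 0.116, -0.117]
contact_force: [-4.5, -0.5, 14.1]
finger_gap: 0.549
```

Request:
send_rows(rows=[[0,0,0,0,0,0,40],[0,0,0,0,0,0,40]])

```text
clock: 3.37
ee_pos: [426.4, -138.3, 34.6]
ee_rot: [-1.569, 0.116, -0.117]
contact_force: [-3.8, 1.0, 14.5]
finger_gap: 0.551
```

```bash
python3 go.py 425.2 -138 130
```

```text
d [ -1.1 -95.4   0.1] rot [ 0.001 -0.     0.001] ee [ 426.4 -138.3   34.6] F [-3.8  1.  14.5] gap 0.551 t 3.3667
```

Request:
send_rows(rows=[[0,-8,0,0,0,0,40],[0,-20,0,0,0,0,40],[0,-45,0,0,0,0,40],[0,-70,0,0,0,0,40],[0,-90,0,0,0,0,40],[0,-95,0,0,0,0,40],[0,-95,0,0,0,0,40]])

```text
clock: 3.95
ee_pos: [426.9, -138.3, 129.8]
ee_rot: [-1.569, 0.114, -0.119]
contact_force: [0.4, -0.6, -2.2]
finger_gap: 0.543
```

```bash
python3 go.py 540.6 -243.9 120;python3 - <<'E'
from h import *
n="scene"
im=camera(n)[:,:,::-1].copy()
x,y=(330,150)
cv2.imwrite(f"pics/b_{n}.png",cv2.resize(im[y:y+150,x:x+150],None,fx=4,fy=4,interpolation=2))
E
```

```text
d [128.   10.2 -87.6] rot [ 0.001 -0.     0.003] ee [ 426.9 -138.3  129.8] F [ 0.4 -0.6 -2.2] gap 0.543 t 3.95
```

View pics/b_scene.png

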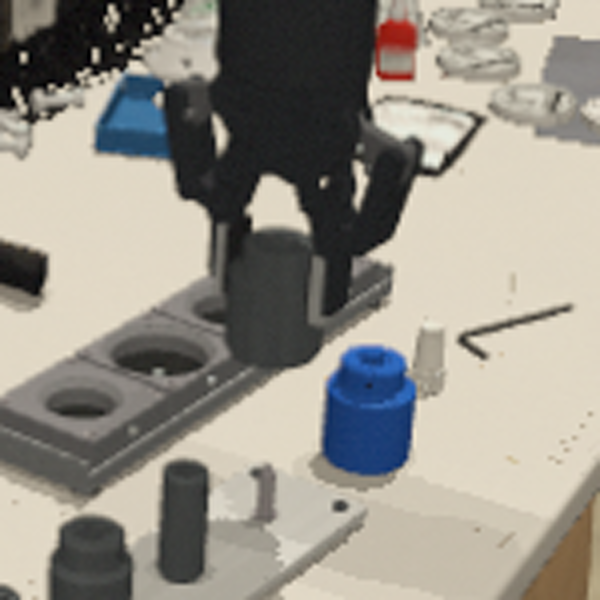

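Request:
send_rows(rows=[[16,0,-11,0,0,0,40],[43,0,-29,0,0,0,40],[72,0,-49,0,0,0,40],[100,10,-68,0,0,0,40],[119,20,-82,0,0,0,40],[127,30,-87,0,0,0,40],[128,40,-87.6,0,0,0,40],[128,40,-87.6,0,0,0,40],[128,40,-87.6,0,0,0,40]])

```text
clock: 4.75
ee_pos: [537.9, -241.8, 86.7]
ee_rot: [-1.566, 0.118, -0.112]
contact_force: [-0.9, 0.3, -3.6]
finger_gap: 0.544
```

```bash
python3 go.py 540.6 -243.9 36;python3 - <<'E'
from h import *
for n,(x,y) in dict(scene=(310,150),top=(310,190)).items():
    im=camera(n)[:,:,::-1].copy()
    cv2.imwrite(f"pics/c_{n}.png",cv2.resize(im[y:y+120,x:x+150],None,fx=5,fy=5,interpolation=2))
E
```

```text
d [ 3.2 50.6 -1.7] rot [-0.001  0.001 -0.004] ee [ 537.9 -241.8   86.7] F [-0.9  0.3 -3.6] gap 0.544 t 4.75
```

View pics/c_scene.png

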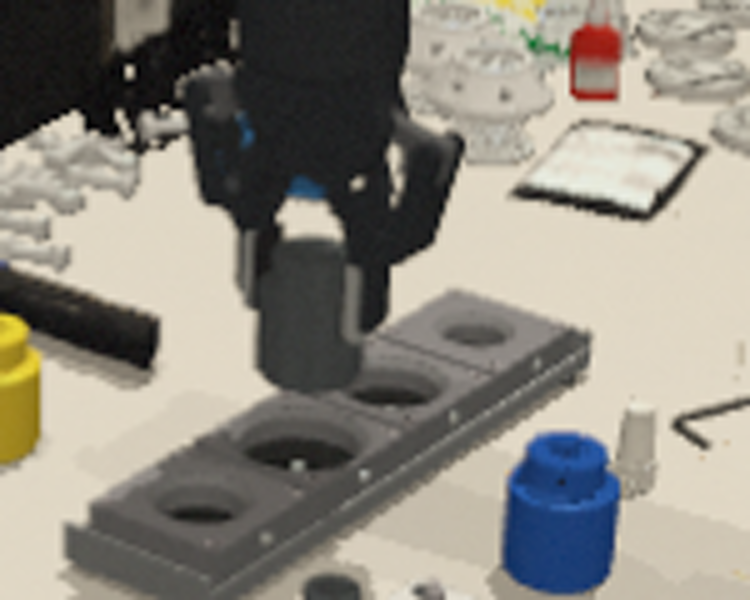

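View pics/c_top.png

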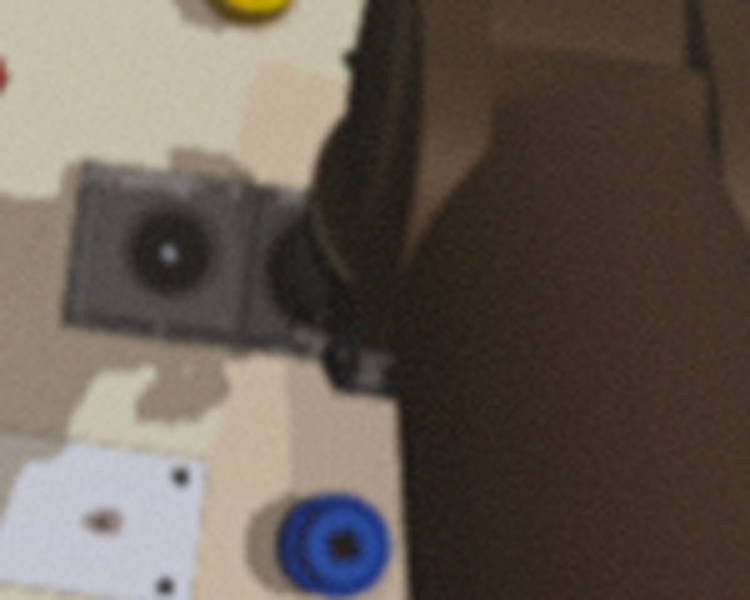

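```bash
cat > chk.py <<'E'
import sys
from fit import *
# chk.py pic ox oy scale x y zfoot d dn
pic,ox,oy,sc,x,y,z,i=sys.argv[1:]
ox,oy,sc,x,y,z,i=float(ox),float(oy),float(sc),float(x),float(y),float(z),int(i)
b=cv2.imread(pic)
for c in (cyl(x,y,z,z+43,S[i][0]),cyl(x,y,z+43,z+60,S[i][1])):
    p=(proj("scene",c)-[ox,oy]+.5)*sc
    cv2.polylines(b,[cv2.convexHull(p.astype(np.int32))],True,(0,0,255),1)
cv2.imwrite(pic.replace(".png","_o.png"),b)
E
python3 chk.py pics/c_scene.png 310 150 5 537.9 -241.8 63.9 3
```

```text
top C [ 421.  -85. 1077.]
scene C [ 11. 837. 656.]
```

View pics/c_scene_o.png

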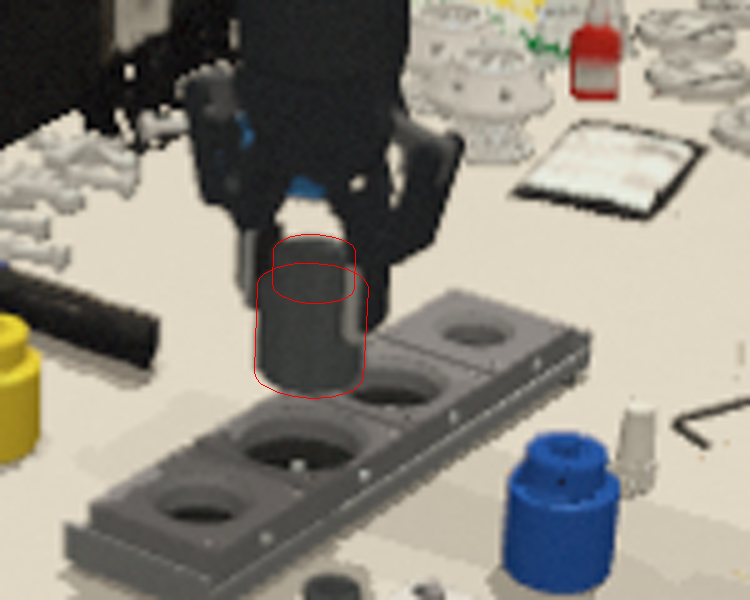

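```bash
python3 go.py 540.6 -243.9 36
```

```text
d [ 1.8 52.4 -1.4] rot [-0.     0.002 -0.001] ee [ 539.1 -242.2   88.4] F [ 0.3 -0.6 -3.4] gap 0.55 t 4.85
```

Request:
send_rows(rows=[[0,10,0,0,0,0,40],[0,22,0,0,0,0,40],[0,32,0,0,0,0,40],[0,40,0,0,0,0,40],[0,46,0,0,0,0,40],[0,49,0,0,0,0,40],[0,51,0,0,0,0,40],[0,51,0,0,0,0,40]])

```text
clock: 5.52
ee_pos: [539.7, -243.4, 37.2]
ee_rot: [-1.568, 0.117, -0.116]
contact_force: [1.1, -0.0, -3.3]
finger_gap: 0.55
```

```bash
python3 go.py 540.6 -243.9 36
```

```text
d [ 1.   1.2 -0.4] rot [-0.  0. -0.] ee [ 539.7 -243.4   37.2] F [ 1.1 -0.  -3.3] gap 0.55 t 5.5167
```

Request:
send_rows(rows=[[0.5,1,0,0,0,0,40],[0.5,2,0,0,0,0,40],[0.5,2,0,0,0,0,40]])

```text
clock: 5.77
ee_pos: [540.5, -243.6, 36.7]
ee_rot: [-1.568, 0.116, -0.117]
contact_force: [-5.0, 1.0, 10.8]
finger_gap: 0.548
```

```bash
python3 - <<'E'
from h import *
for n,(x,y) in dict(scene=(310,150)).items():
    im=camera(n)[:,:,::-1].copy()
    cv2.imwrite(f"pics/d_{n}.png",cv2.resize(im[y:y+120,x:x+150],None,fx=5,fy=5,interpolation=2))
E
python3 go.py 540.6 -243.9 36
```

```text
d [ 0.2  0.7 -0.3] rot [0.001 0.    0.001] ee [ 540.5 -243.6   36.7] F [-5.3  1.3 11.2] gap 0.551 t 5.8167
```

View pics/d_scene.png

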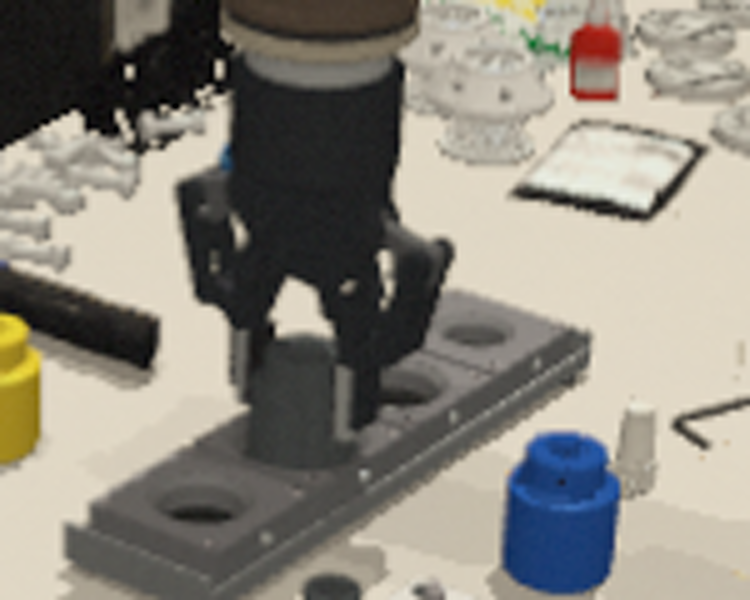

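Request:
send_rows(rows=[[0,0,0,0,0,0,60],[0,0,0,0,0,0,75],[0,0,0,0,0,0,85],[0,0,0,0,0,0,85],[0,-20,0,0,0,0,85],[0,-45,0,0,0,0,85],[0,-75,0,0,0,0,85],[0,-95,0,0,0,0,85]])

```text
clock: 6.48
ee_pos: [541.0, -243.7, 132.6]
ee_rot: [-1.568, 0.115, -0.118]
contact_force: [0.4, -0.2, -0.4]
finger_gap: 0.999
```

```bash
python3 - <<'E'
from h import *
for n,(x,y) in dict(scene=(310,150)).items():
    im=camera(n)[:,:,::-1].copy()
    cv2.imwrite(f"pics/e_{n}.png",cv2.resize(im[y:y+120,x:x+150],None,fx=5,fy=5,interpolation=2))
E
python3 go.py 460.1 81.2 140; python3 chk.py pics/e_scene.png 310 150 5 540.6 -243.8 13.9 3
```

```text
d [-129.9   -5.2  309.6] rot [0.001 0.    0.007] ee [ 543.  -244.2  136.1] F [ 1.3 -0.7  2.9] gap 0.992 t 6.5333
top C [ 421.  -85. 1077.]
scene C [ 11. 837. 656.]
```

View pics/e_scene_o.png

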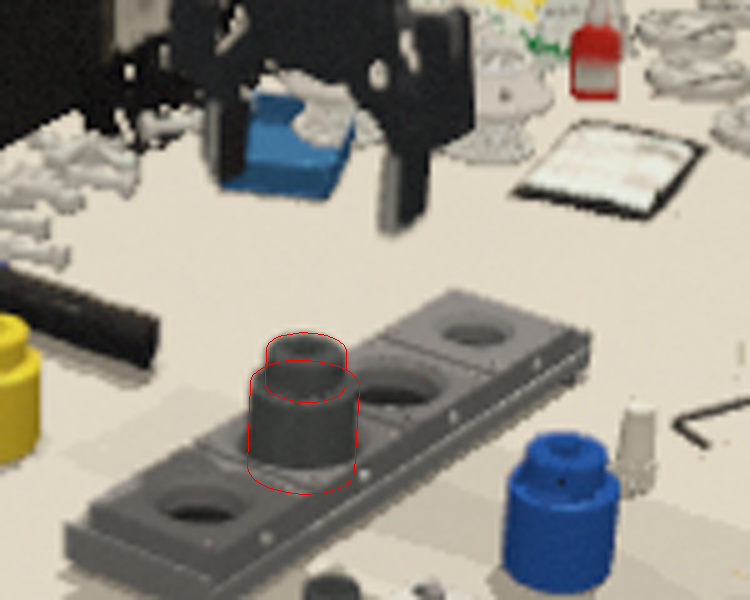

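```bash
python3 go.py 448.5 8.2 120
```

```text
d [-130.8   14.9  235.8] rot [0.001 0.    0.007] ee [ 543.  -244.2  136.1] F [ 1.3 -0.7  2.9] gap 0.992 t 6.5333
```

Request:
send_rows(rows=[[-10,0,19,0,0,0,85],[-28,0,51,0,0,0,85],[-46,0,84,0,0,0,85],[-64,0,117,0,0,0,85],[-82,0,150,0,0,0,85],[-100,0,183,0,0,0,85],[-116,0,212,0,0,0,85],[-126,5,230,0,0,0,85],[-129,10,235.5,0,0,0,85],[-129,10,235.5,0,0,0,85]])

```text
clock: 7.37
ee_pos: [446.6, 9.9, 119.7]
ee_rot: [-1.568, 0.114, -0.113]
contact_force: [0.2, -0.7, 0.0]
finger_gap: 0.997
```

Request:
send_rows(rows=[[0,0,0,0,0,0,85],[0,0,0,0,0,0,85],[0,0,0,0,0,0,85]])

```text
clock: 7.62
ee_pos: [448.0, 7.0, 120.3]
ee_rot: [-1.568, 0.118, -0.118]
contact_force: [-0.1, -0.6, -0.0]
finger_gap: 0.993
```

```bash
python3 go.py 448.5 8.2 34
```

```text
d [ 0.3 86.3  1.3] rot [ 0.    -0.002  0.   ] ee [448.    7.  120.3] F [-0.1 -0.6 -0. ] gap 0.993 t 7.6167
```

Request:
send_rows(rows=[[0.3,20,1,0,0,0,85],[0.3,45,1,0,0,0,85],[0.3,66,1,0,0,0,85],[0.3,80,1,0,0,0,85],[0.3,86,1,0,0,0,85],[0.3,86,1,0,0,0,60],[0.3,86,1,0,0,0,30],[0.3,86,1,0,0,0,30],[0.3,86,1,0,0,0,30],[0.3,86,1,0,0,0,30]], newtons=50)

```text
clock: 8.45
ee_pos: [448.6, 9.2, 35.5]
ee_rot: [-1.568, 0.115, -0.118]
contact_force: [-1.2, -0.8, 6.5]
finger_gap: 0.443
```

Request:
send_rows(rows=[[0,0,0,0,0,0,30],[0,0,0,0,0,0,30],[0,-8,0,0,0,0,30],[0,-20,0,0,0,0,30],[0,-45,0,0,0,0,30],[0,-70,0,0,0,0,30],[0,-90,0,0,0,0,30],[0,-95,0,0,0,0,30],[0,-95,0,0,0,0,30],[0,-95,0,0,0,0,30]])

```text
clock: 9.28
ee_pos: [447.6, 9.1, 129.2]
ee_rot: [-1.568, 0.116, -0.117]
contact_force: [-0.6, 0.9, -2.3]
finger_gap: 0.445
```

```bash
python3 go.py 530.3 -317.2 120;python3 - <<'E'
from h import *
n="scene"
im=camera(n)[:,:,::-1].copy()
x,y=(290,190)
cv2.imwrite(f"pics/f_{n}.png",cv2.resize(im[y:y+140,x:x+140],None,fx=4,fy=4,interpolation=2))
E
```

```text
d [ 130.     9.3 -310.5] rot [ 0. -0.  0.] ee [447.6   9.1 129.2] F [-0.6  0.9 -2.3] gap 0.445 t 9.2833
```

View pics/f_scene.png

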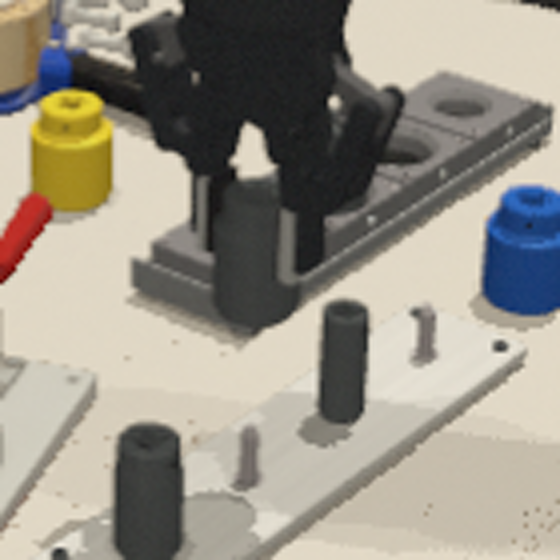

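Request:
send_rows(rows=[[10,0,-24,0,0,0,30],[27,0,-64,0,0,0,30],[42,0,-100,0,0,0,30],[57,0,-136,0,0,0,30],[72,0,-172,0,0,0,30],[87,0,-208,0,0,0,30],[102,0,-244,0,0,0,30],[117,0,-278,0,0,0,30],[126,0,-300,0,0,0,30],[130,4,-309.6,0,0,0,30]])

```text
clock: 10.17
ee_pos: [530.0, -320.9, 123.6]
ee_rot: [-1.569, 0.121, -0.119]
contact_force: [-0.0, -1.1, -1.9]
finger_gap: 0.448
```

Request:
send_rows(rows=[[0,12,0,0,0,0,30],[0,24,0,0,0,0,30],[0,34,0,0,0,0,30],[0,34,0,0,0,0,30],[0,34,0,0,0,0,30],[0,34,0,0,0,0,30]])

```text
clock: 10.67
ee_pos: [531.0, -315.0, 91.5]
ee_rot: [-1.567, 0.115, -0.115]
contact_force: [-0.3, 0.0, -2.4]
finger_gap: 0.448
```

```bash
python3 go.py 530.3 -316.3 37.3;python3 - <<'E'
from h import *
n="scene"
im=camera(n)[:,:,::-1].copy()
x,y=(330,140)
cv2.imwrite(f"pics/g_{n}.png",cv2.resize(im[y:y+120,x:x+150],None,fx=5,fy=5,interpolation=2))
E
python3 go.py 530.3 -316.3 37.3
```

```text
d [-0.5 54.2 -1.4] rot [-0.     0.002 -0.   ] ee [ 531.  -315.    91.5] F [-0.3  0.  -2.4] gap 0.448 t 10.6667
d [-0.8 54.6 -1. ] rot [0.    0.001 0.001] ee [ 531.2 -315.4   91.9] F [-0.1 -0.2 -2.3] gap 0.441 t 10.7167
```

View pics/g_scene.png

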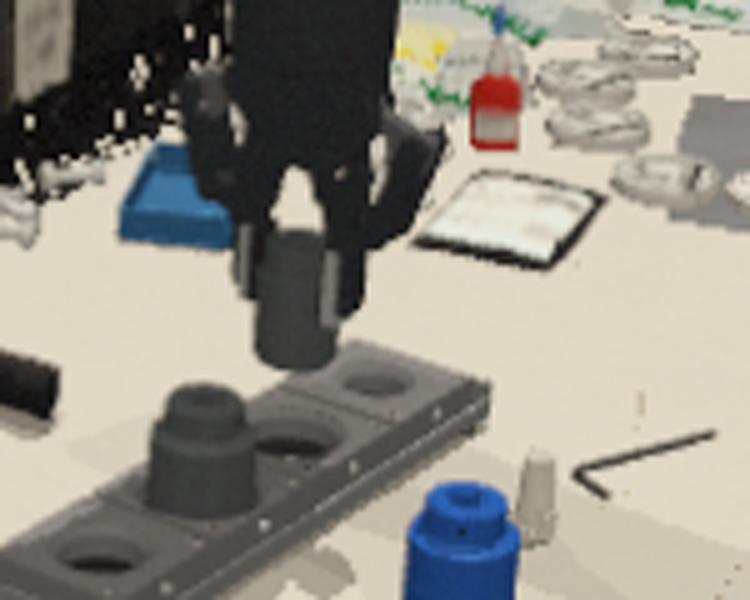

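Request:
send_rows(rows=[[-0.5,12,-0.7,0,0,0,30],[-0.5,25,-0.7,0,0,0,30],[-0.5,36,-0.7,0,0,0,30],[-0.5,44,-0.7,0,0,0,30],[-0.5,49,-0.7,0,0,0,30],[-0.5,52,-0.7,0,0,0,30],[-0.5,54,-0.7,0,0,0,30],[-0.5,55,-0.7,0,0,0,30],[-0.5,55,-0.7,0,0,0,30]])

```text
clock: 11.47
ee_pos: [530.0, -316.6, 37.6]
ee_rot: [-1.568, 0.116, -0.116]
contact_force: [-5.3, 3.0, 8.4]
finger_gap: 0.444
```

```bash
python3 go.py 530.3 -316.3 37.3
```

```text
d [0.3 0.3 0.3] rot [ 0.  0. -0.] ee [ 530.  -316.6   37.6] F [-5.3  3.   8.4] gap 0.444 t 11.4667
```

Request:
send_rows(rows=[[0,0,0,0,0,0,50],[0,0,0,0,0,0,70],[0,0,0,0,0,0,85],[0,0,0,0,0,0,85],[0,-20,0,0,0,0,85],[0,-45,0,0,0,0,85],[0,-75,0,0,0,0,85],[0,-92,0,0,0,0,85],[0,-95,0,0,0,0,85],[0,-95,0,0,0,0,85]])

```text
clock: 12.3
ee_pos: [531.0, -317.1, 132.7]
ee_rot: [-1.569, 0.114, -0.119]
contact_force: [-0.1, -0.2, 0.2]
finger_gap: 0.991
```

```bash
python3 - <<'E'
from h import *
n="scene"
im=camera(n)[:,:,::-1].copy()
x,y=(330,140)
cv2.imwrite(f"pics/h_{n}.png",cv2.resize(im[y:y+120,x:x+150],None,fx=5,fy=5,interpolation=2))
E
python3 go.py 460.1 81.2 120
```

```text
d [-128.1   11.1  383.3] rot [0.    0.    0.001] ee [ 530.2 -316.8  131.3] F [ 0.3 -0.3 -0.9] gap 0.99 t 12.35
```

View pics/h_scene.png

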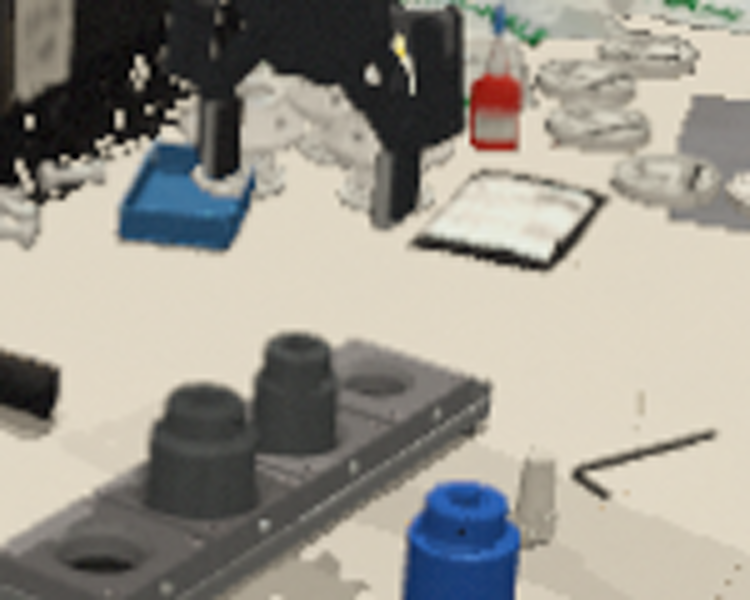

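Request:
send_rows(rows=[[-7,0,20,0,0,0,85],[-19,0,57,0,0,0,85],[-31,0,94,0,0,0,85],[-44,0,131,0,0,0,85],[-56,0,168,0,0,0,85],[-68,0,205,0,0,0,85],[-81,0,242,0,0,0,85],[-93,0,279,0,0,0,85],[-106,0,316,0,0,0,85],[-118,0,353,0,0,0,85]])

```text
clock: 13.18
ee_pos: [463.8, 51.3, 130.1]
ee_rot: [-1.568, 0.118, -0.115]
contact_force: [1.2, -0.4, 0.2]
finger_gap: 0.997
```

Request:
send_rows(rows=[[-7,0,20,0,0,0,85],[-10,4,30.3,0,0,0,85],[-10,10,30.3,0,0,0,85],[-10,10,30.3,0,0,0,85],[-10,10,30.3,0,0,0,85],[-10,10,30.3,0,0,0,85]])

```text
clock: 13.68
ee_pos: [460.0, 79.8, 120.7]
ee_rot: [-1.568, 0.119, -0.117]
contact_force: [0.3, -0.4, -0.4]
finger_gap: 0.995
```

```bash
python3 go.py 460.1 81.2 33.5
```

```text
d [-0.  87.2  1.5] rot [ 0.001 -0.002 -0.001] ee [460.   79.8 120.7] F [ 0.3 -0.4 -0.4] gap 0.995 t 13.6833
```

Request:
send_rows(rows=[[0,20,0.5,0,0,0,85],[0,45,0.5,0,0,0,85],[0,66,0.5,0,0,0,85],[0,80,0.5,0,0,0,85],[0,86,0.5,0,0,0,85],[0,86,0.5,0,0,0,60],[0,86,0.5,0,0,0,40],[0,86,0.5,0,0,0,22],[0,86,0.5,0,0,0,22],[0,86,0.5,0,0,0,22]], newtons=45)

```text
clock: 14.52
ee_pos: [460.9, 81.9, 36.3]
ee_rot: [-1.567, 0.115, -0.118]
contact_force: [-0.8, -1.2, 7.2]
finger_gap: 0.352
```

Request:
send_rows(rows=[[0,0,0,0,0,0,22],[0,0,0,0,0,0,22],[0,0,0,0,0,0,22]])

```text
clock: 14.77
ee_pos: [461.0, 81.9, 36.4]
ee_rot: [-1.567, 0.115, -0.118]
contact_force: [-0.5, 0.4, 6.7]
finger_gap: 0.35
```

Request:
send_rows(rows=[[0,-8,0,0,0,0,22],[0,-20,0,0,0,0,22],[0,-45,0,0,0,0,22],[0,-70,0,0,0,0,22],[0,-90,0,0,0,0,22],[0,-95,0,0,0,0,22],[0,-95,0,0,0,0,22],[0,-95,0,0,0,0,22]])

```text
clock: 15.43
ee_pos: [459.9, 81.5, 130.1]
ee_rot: [-1.568, 0.116, -0.117]
contact_force: [0.6, -0.4, -2.2]
finger_gap: 0.355
```

```bash
python3 go.py 550.9 -170.6 120;python3 - <<'E'
from h import *
n="scene"
im=camera(n)[:,:,::-1].copy()
x,y=(270,200)
cv2.imwrite(f"pics/i_{n}.png",cv2.resize(im[y:y+140,x:x+140],None,fx=4,fy=4,interpolation=2))
E
```

```text
d [ 127.3   10.2 -235.9] rot [ 0. -0.  0.] ee [459.9  81.5 130.1] F [ 0.6 -0.4 -2.2] gap 0.355 t 15.4333
```

View pics/i_scene.png

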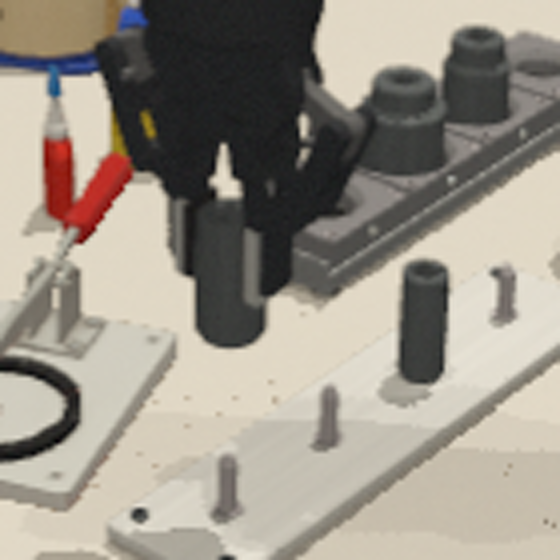

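Run:
```python
from h import *
def tri(a,b):
    C1,D1=ray("top",a);C2,D2=ray("scene",b);d1,d2=D1[0],D2[0]
    s=np.linalg.lstsq(np.c_[d1,-d2],C2-C1,rcond=None)[0]
    return (C1+s[0]*d1+C2+s[1]*d2)/2, np.linalg.norm(C1+s[0]*d1-C2-s[1]*d2)
print(tri((310,205),(300,241))); print(tri((285,211),(289,257)))
```

```text
(array([627.78537777, -90.16541633,  64.00728088]), np.float64(2.7374421106956763))
(array([616.11428271, -32.41045722,  56.21358634]), np.float64(3.8945451384022274))
```

Request:
send_rows(rows=[[9,0,-17,0,0,0,22],[26,0,-48,0,0,0,22],[44,0,-82,0,0,0,22],[62,0,-115,0,0,0,22],[80,0,-148,0,0,0,22],[98,0,-181,0,0,0,22],[114,0,-211,0,0,0,22],[124,0,-230,0,0,0,22],[127.3,0,-235.9,0,0,0,22],[127.3,4,-235.9,0,0,0,22]])

```text
clock: 16.32
ee_pos: [551.0, -172.6, 124.9]
ee_rot: [-1.568, 0.12, -0.118]
contact_force: [-0.5, 0.5, -2.5]
finger_gap: 0.352
```

Request:
send_rows(rows=[[0,12,0,0,0,0,22],[0,24,0,0,0,0,22],[0,34,0,0,0,0,22],[0,34,0,0,0,0,22],[0,34,0,0,0,0,22],[0,34,0,0,0,0,22],[0,34,0,0,0,0,22]])

```text
clock: 16.9
ee_pos: [551.7, -170.0, 92.8]
ee_rot: [-1.568, 0.115, -0.117]
contact_force: [-1.0, -0.3, -1.7]
finger_gap: 0.355
```

```bash
python3 go.py 550.9 -170.6 38.4;python3 - <<'E'
from h import *
n="scene"
im=camera(n)[:,:,::-1].copy()
x,y=(300,160)
cv2.imwrite(f"pics/j_{n}.png",cv2.resize(im[y:y+120,x:x+150],None,fx=5,fy=5,interpolation=2))
E
python3 go.py 550.9 -170.6 38.4
```

```text
d [-0.7 54.4 -0.7] rot [0.    0.001 0.001] ee [ 551.7 -170.    92.8] F [-1.  -0.3 -1.7] gap 0.355 t 16.9
d [-0.8 54.5 -0.5] rot [0.    0.    0.001] ee [ 551.7 -170.2   92.9] F [ 0.8 -0.4 -2.2] gap 0.357 t 16.95
```

View pics/j_scene.png

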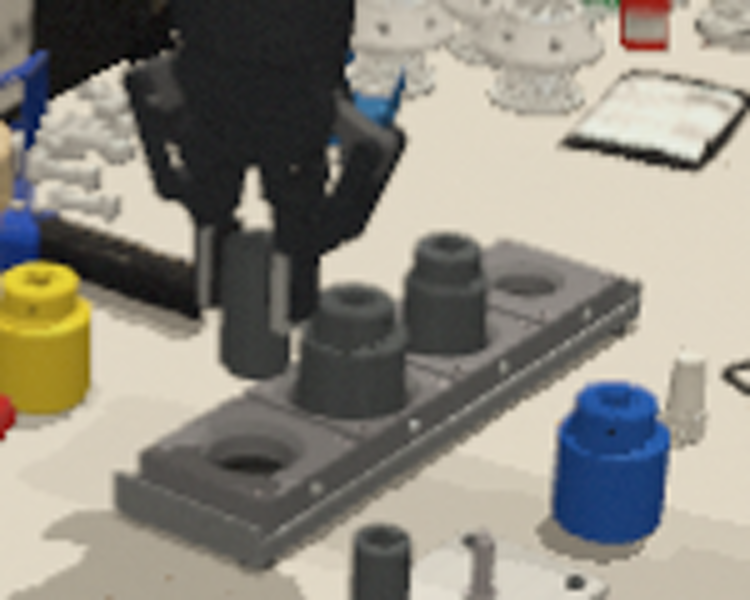

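Socket 21 is held upright over its insert. Lowering it.

Request:
send_rows(rows=[[-0.6,12,-0.3,0,0,0,22],[-0.6,25,-0.3,0,0,0,22],[-0.6,36,-0.3,0,0,0,22],[-0.6,44,-0.3,0,0,0,22],[-0.6,49,-0.3,0,0,0,22],[-0.6,52,-0.3,0,0,0,22],[-0.6,54,-0.3,0,0,0,22],[-0.6,55,-0.3,0,0,0,22],[-0.6,55,-0.3,0,0,0,22]])

```text
clock: 17.7
ee_pos: [550.7, -170.5, 38.4]
ee_rot: [-1.568, 0.116, -0.116]
contact_force: [-4.0, 0.4, 7.7]
finger_gap: 0.354
```

```bash
python3 go.py 550.9 -170.6 38.4
```

```text
d [ 0.2  0.  -0.1] rot [0. 0. 0.] ee [ 550.7 -170.5   38.4] F [-4.   0.4  7.7] gap 0.354 t 17.7
```

Contact came exactly at the predicted height. Releasing, then on to socket 15.

Request:
send_rows(rows=[[0,0,0,0,0,0,45],[0,0,0,0,0,0,65],[0,0,0,0,0,0,80],[0,0,0,0,0,0,80],[0,-20,0,0,0,0,80],[0,-45,0,0,0,0,80],[0,-75,0,0,0,0,80],[0,-92,0,0,0,0,80],[0,-95,0,0,0,0,80],[0,-95,0,0,0,0,80]])

```text
clock: 18.53
ee_pos: [551.5, -170.7, 133.6]
ee_rot: [-1.568, 0.114, -0.119]
contact_force: [0.3, 0.0, 0.2]
finger_gap: 0.94
```

```bash
python3 - <<'E'
from h import *
n="scene"
im=camera(n)[:,:,::-1].copy()
x,y=(300,160)
cv2.imwrite(f"pics/k_{n}.png",cv2.resize(im[y:y+120,x:x+150],None,fx=5,fy=5,interpolation=2))
E
python3 go.py 436.8 -64.9 120
```

```text
d [-128.2   12.2   87.7] rot [0.    0.    0.001] ee [ 550.6 -170.6  132.3] F [-1.  -0.1 -0.6] gap 0.937 t 18.5833
```

View pics/k_scene.png

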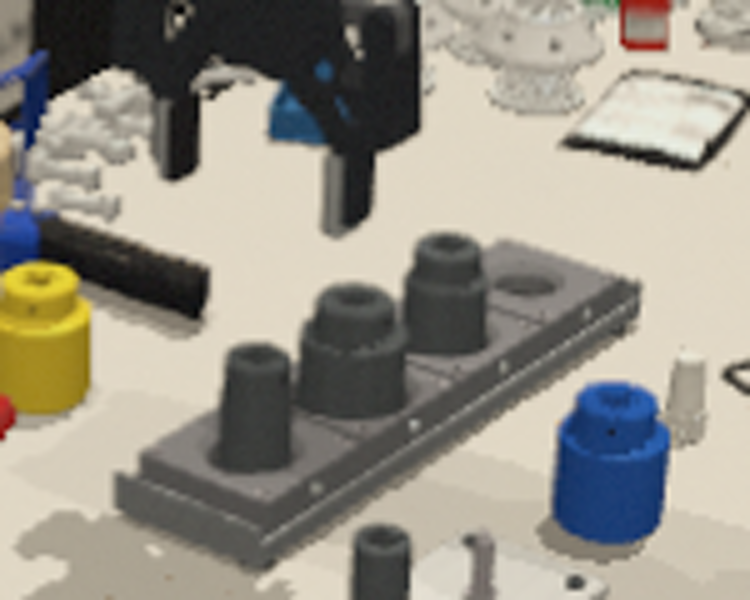

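Request:
send_rows(rows=[[-16,0,11,0,0,0,80],[-43,0,29,0,0,0,80],[-72,0,49,0,0,0,80],[-100,0,68,0,0,0,80],[-119,5,82,0,0,0,80],[-127,10,87,0,0,0,80],[-128.2,12,87.7,0,0,0,80],[-128.2,12,87.7,0,0,0,80],[-128.2,12,87.7,0,0,0,80],[-128.2,12,87.7,0,0,0,80]])

```text
clock: 19.42
ee_pos: [437.9, -65.7, 120.2]
ee_rot: [-1.568, 0.117, -0.118]
contact_force: [0.6, -0.0, 0.1]
finger_gap: 0.941
```

```bash
python3 go.py 436.8 -64.9 33.5
```

```text
d [-1.2 86.7  0.7] rot [-0.    -0.001  0.   ] ee [437.9 -65.7 120.2] F [ 0.6 -0.   0.1] gap 0.941 t 19.4167
```

Request:
send_rows(rows=[[-0.8,20,0.2,0,0,0,80],[-0.8,45,0.2,0,0,0,80],[-0.8,66,0.2,0,0,0,80],[-0.8,80,0.2,0,0,0,80],[-0.8,86,0.2,0,0,0,75],[-0.8,86,0.2,0,0,0,50],[-0.8,86,0.2,0,0,0,30],[-0.8,86,0.2,0,0,0,14],[-0.8,86,0.2,0,0,0,14],[-0.8,86,0.2,0,0,0,14]], newtons=40)

```text
clock: 20.25
ee_pos: [436.7, -64.7, 35.2]
ee_rot: [-1.568, 0.115, -0.118]
contact_force: [-0.6, 0.3, 6.0]
finger_gap: 0.265
```

Request:
send_rows(rows=[[0,0,0,0,0,0,14],[0,0,0,0,0,0,14],[0,0,0,0,0,0,14],[0,0,0,0,0,0,14]])

```text
clock: 20.58
ee_pos: [436.7, -64.7, 35.2]
ee_rot: [-1.568, 0.115, -0.118]
contact_force: [-0.4, -0.2, 5.3]
finger_gap: 0.268
```

Request:
send_rows(rows=[[0,-8,0,0,0,0,14],[0,-20,0,0,0,0,14],[0,-45,0,0,0,0,14],[0,-70,0,0,0,0,14],[0,-90,0,0,0,0,14],[0,-95,0,0,0,0,14],[0,-95,0,0,0,0,14],[0,-95,0,0,0,0,14]])

```text
clock: 21.25
ee_pos: [435.8, -64.7, 129.3]
ee_rot: [-1.568, 0.116, -0.117]
contact_force: [-0.7, 0.3, -1.6]
finger_gap: 0.268
```

```bash
python3 go.py 520 -390.4 120;python3 - <<'E'
from h import *
n="scene"
im=camera(n)[:,:,::-1].copy()
x,y=(310,170)
cv2.imwrite(f"pics/l_{n}.png",cv2.resize(im[y:y+140,x:x+140],None,fx=4,fy=4,interpolation=2))
E
```

```text
d [ 131.4    9.5 -309.7] rot [ 0.    -0.     0.001] ee [435.8 -64.7 129.3] F [-0.7  0.3 -1.6] gap 0.268 t 21.25
```

View pics/l_scene.png

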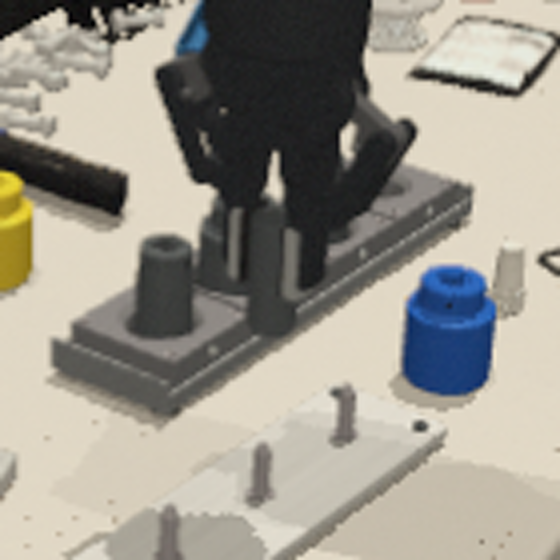

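Request:
send_rows(rows=[[10,0,-24,0,0,0,14],[27,0,-64,0,0,0,14],[42,0,-100,0,0,0,14],[57,0,-136,0,0,0,14],[72,0,-172,0,0,0,14],[87,0,-208,0,0,0,14],[102,0,-244,0,0,0,14],[117,0,-278,0,0,0,14],[127,0,-300,0,0,0,14],[131.4,0,-309.7,0,0,0,14]])

```text
clock: 22.13
ee_pos: [519.1, -394.5, 126.9]
ee_rot: [-1.568, 0.122, -0.118]
contact_force: [-0.9, -0.6, -1.9]
finger_gap: 0.268
```

Request:
send_rows(rows=[[0,12,0,0,0,0,14],[0,24,0,0,0,0,14],[0,36,0,0,0,0,14],[0,38,0,0,0,0,14],[0,38,0,0,0,0,14],[0,38,0,0,0,0,14],[0,38,0,0,0,0,14]])

```text
clock: 22.72
ee_pos: [520.7, -389.8, 91.9]
ee_rot: [-1.568, 0.115, -0.116]
contact_force: [-0.1, -0.7, -0.9]
finger_gap: 0.263
```

```bash
python3 - <<'E'
from h import *
n="scene"
im=camera(n)[:,:,::-1].copy()
x,y=(330,140)
cv2.imwrite(f"pics/m_{n}.png",cv2.resize(im[y:y+120,x:x+150],None,fx=5,fy=5,interpolation=2))
E
python3 go.py 520 -390.4 37.3
```

```text
d [-0.8 54.8 -0.4] rot [0.001 0.001 0.001] ee [ 520.8 -390.1   92.1] F [-0.1 -0.4 -1.3] gap 0.263 t 22.7667
```

View pics/m_scene.png

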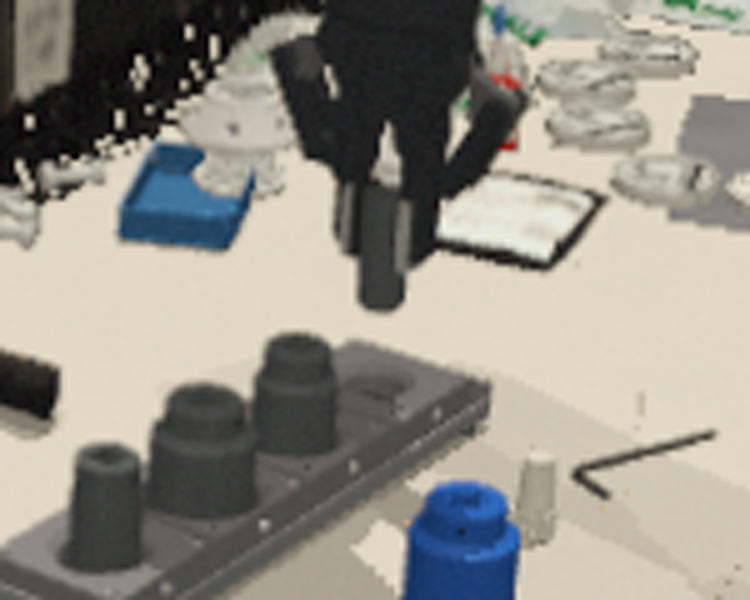

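Request:
send_rows(rows=[[-0.6,12,-0.2,0,0,0,14],[-0.6,25,-0.2,0,0,0,14],[-0.6,36,-0.2,0,0,0,14],[-0.6,44,-0.2,0,0,0,14],[-0.6,49,-0.2,0,0,0,14],[-0.6,52,-0.2,0,0,0,14],[-0.6,54,-0.2,0,0,0,14],[-0.6,55,-0.2,0,0,0,14],[-0.6,55,-0.2,0,0,0,14]])

```text
clock: 23.52
ee_pos: [519.3, -390.1, 37.3]
ee_rot: [-1.568, 0.117, -0.116]
contact_force: [-4.9, 2.6, 8.4]
finger_gap: 0.269
```

```bash
python3 go.py 520 -390.4 37.3
```

```text
d [ 0.7  0.  -0.2] rot [ 0.     0.    -0.001] ee [ 519.3 -390.1   37.3] F [-4.9  2.6  8.4] gap 0.269 t 23.5167
```

Seated at the predicted 37.3. Releasing, lifting and backing away.

Request:
send_rows(rows=[[0,0,0,0,0,0,40],[0,0,0,0,0,0,60],[0,0,0,0,0,0,70],[0,0,0,0,0,0,70],[0,-20,0,0,0,0,70],[0,-45,0,0,0,0,70],[0,-75,0,0,0,0,70],[0,-105,0,0,0,0,70],[0,-135,0,0,0,0,70],[0,-160,0,0,0,0,70]])

```text
clock: 24.35
ee_pos: [520.0, -390.5, 198.7]
ee_rot: [-1.568, 0.115, -0.117]
contact_force: [0.4, -0.7, -0.4]
finger_gap: 0.824
```

Request:
send_rows(rows=[[-15,0,-15,0,0,0,70],[-45,0,-45,0,0,0,70],[-75,0,-75,0,0,0,70],[-105,0,-105,0,0,0,70],[-130,0,-130,0,0,0,70],[-145,0,-145,0,0,0,70],[-150,0,-150,0,0,0,70],[-150,0,-150,0,0,0,70]])

```text
clock: 25.02
ee_pos: [346.8, -518.3, 196.2]
ee_rot: [-1.568, 0.12, -0.119]
contact_force: [-0.9, -0.0, 0.6]
finger_gap: 0.819
```

```bash
python3 - <<'E'
from h import *
for n,(x,y) in dict(scene=(280,170),top=(300,160)).items():
    im=camera(n)[:,:,::-1].copy()
    cv2.imwrite(f"pics/n_{n}.png",cv2.resize(im[y:y+150,x:x+190],None,fx=4,fy=4,interpolation=2))
for q in("threadlocker_mid","nozzle_cap_mid"): print(q,[(d["xyz"],d["conf"]) for d in recognise("scene",q)][:2])
E
python3 go.py 520 -390.4 37.3; for a in "541 -243.8 3" "530 -317 2" "551 -170.5 1" "519.5 -390.2 0"; do set -- $a; cp pics/n_scene.png pics/nn.png; python3 chk.py pics/nn.png 280 170 4 $1 $2 13.5 $3 >/dev/null; cp pics/nn_o.png pics/n_scene.png; done
```

```text
threadlocker_mid [([694.2, -116.2, 40.8], 0.63)]
nozzle_cap_mid [([408.4, -327.2, 20.0], 0.63)]
d [148.7 159.3 147.5] rot [-0.001  0.003  0.001] ee [ 351.4 -515.   196.4] F [ 0.5 -0.3 -0.2] gap 0.82 t 25.2167
```

View pics/n_scene.png

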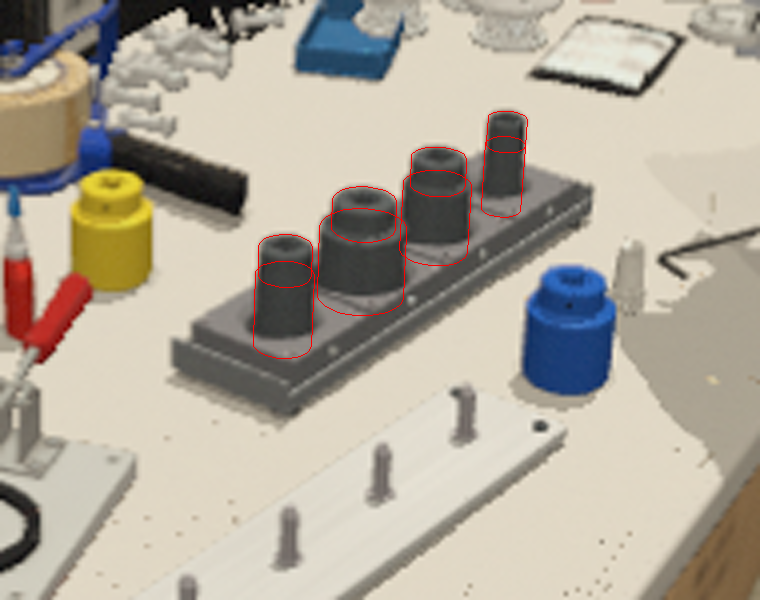

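View pics/n_top.png

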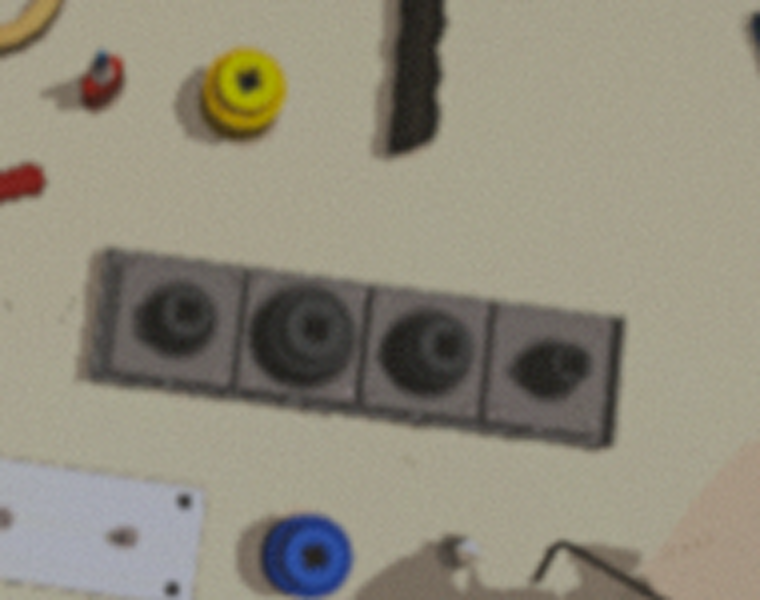

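All four sockets stand upright and seated, their outlines matching the model at bore-floor height. Bottle and cap haven't moved.

```bash
python3 -c "
from workcell import *
print(close_job())"
```

```text
the job is handed in; nothing more can be done
None
```

I moved all four sockets from the rack pins into the selector inserts bored for them, in the order 34, 27, 21, 15, and handed the job in at about 25 s of the 96 s allowed.

- **Seating:** Each socket met the bore floor within about 1 mm of the expected height, with about 8 to 11 N of contact force. In the last pictures all four stand upright with the drive square up. Their outlines match the model at floor height to about a pixel.
- **Bystanders:** The bottle shows within about 4 mm and the nozzle cap within about 2 mm of where they were first found, which is within the recogniser's accuracy. I didn't touch them or the blue, purple and yellow look-alikes. The purple one lies outside the last pictures.
- **Disagreement:** My first fit of the selector gave a height and position about 2 to 3 mm off. I replaced it with one using the bore centres in the top view and the block corners in the scene view. The contact heights bore out the new height.
- **At hand-in:** The gripper was open and clear of everything. No check failed.

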